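Set and lock the telescopic scrub-brush pole

ROBOT

A 6-joint arm with a two-finger parallel gripper is mounted at the origin on the work surface. World frame = base frame: x ahead of the robot, y to its left, z up, the work surface at z = 0. Lengths are in m, angles in rad, forces in N, time in s.
With the tool pointing down it reaches from about 0.25 to 0.725 m from the base axis. Payload 4 kg.
Tool frame: the origin (TCP) lies at the centre of the arm's flange, where the gripper is bolted on; the fingertips stand 173 mm ahead of it and the grasp point (between the pads) lies 155 mm ahead of it; x points along the fingers, z is the direction in which the jaws open and shut, and the axes are right-handed (so a half turn about x gives the same grasp; the last joint's range is limited). The gripper opens to 85 mm and grips with 20 to 120 N. Pads are 22 mm wide; open, the fingers measure 114 mm over their backs; the gripper's body (76 mm by 85 mm) begins 54 mm behind the grasp point. The pads swing forward as they close: fully open they stand 13 mm farther back than shut.
Start: joints at [1.212, 0.241, 0.005, 1.335, 0, 1.571], TCP at [0.176, 0.468, 0.405] pointing down, gripper open.
Joint ranges: [-2.72, 2.72], [-1.05, 1.87], [-1.09, 1.28], [-1.99, 2.15], [-1.42, 1.44], [-3.14, 3.14]. Speed limits (rad/s): [2.79, 2.79, 3.14, 3.14, 3.14, 3.14].

INTERFACE

Orientations are given as a unit quaternion [x, y, z, w].
In Python, from workcell import bot gives the robot as it stands.
- The arm moves only by the tool arm_command, never from a script. Its argument "moves" is one flat list of numbers, 7 for each row, row after row: the shift along the tool's x, y, z in m, then the turn, a rotation vector about the tool's x, y, z in rad, then the closure, from -1 (fully open) to 1 (shut). A call has 1 to 20 rows; each row shifts and turns the pose as measured when the row begins, along the tool's axes as they then stand; what a row does not reach is not made up. A row lasts 1/12 s, in which the tool goes at most 41.7 mm and 7.16 degrees, less where a joint would pass 70% of its speed; a pose out of reach is approached as far as the arm can. A call with a gripper value outside its range is refused whole. The fingers move at their own pace and stop on an object; the grip force is fixed at half the most. Time passes only in rows, so rows that do not move let the fingers close. It gives the time, the measured TCP pose, the force and the opening at its end, in the units of the state.
- bot.get_obs(): the state, without advancing time (a new reading comes with each control period).
- bot.camera(name): name is "scene" or "side" or "wrist"; returns the picture (480x640x3 uint8, red, green, blue); there is no depth.
- bot.get_calibration(name): a dict with "mtx" (3x3 intrinsics, pixels), "world_from_camera" (4x4, takes a point from camera to world coordinates); the wrist camera has in their place "mount" (4x4, takes a point from camera to tool coordinates, whose origin is the TCP and whose axes are the tool frame's). Camera axes: x right, y up, looking along -z (the intrinsics and any distortion apply to the point x, -y, -z); pixel columns grow to the right and rows downward; lengths in m; the calibration is good to about 2 mm. The wrist camera is an equidistant fisheye: a pixel r from the principal point sees the ray r / f radians off the axis. A picture is of the moment at which its call begins: read the wrist's pose just before it. get_calibration takes no time and is no camera call.
- bot.job_done(): hands the job in, once; it reports no verdict.
The state is a dict: "clock": time; "joint_pos": joint angles; "joint_vel": joint speeds; "tau": joint torques, N m; "eef_pos": TCP position; "tool_rot": TCP orientation; "ft_force": force on the tool from outside, world axes, zero at the start; "ft_torque": the same for the moment, N m; "grip_width": finger opening in m.
Only numpy, scipy, OpenCV 4.12 (cv2) and the standard library are available. Lean on these libraries where they do the work, as an engineer would, in place of code of your own. Each camera call takes 0.05 s, during which the arm holds its last target.

TASK

Set the telescopic pole that stands up through the closet shelf to its working length: take its spring-loaded inner tube in the gripper, press it down until the lower edge of its red ring is level with the top of the black collar, and, without letting go of the tube, push the yellow cam lever clockwise (seen from above) all the way to its closed stop. Finish still gripping the tube at the mark with the lever closed, ready for the brush to be screwed on, and leave everything else on the shelf where it is.

Things in the scene. Friction and masses are not known exactly. Their poses are not given: they have to be found in the camera images.
- tube: Silver inner tube of the pole, round, 21 mm across, upright; slides up and down in the collar and, while the lever is open, spins freely about its axis. Origin on the tube's axis at the lower edge of the red ring (ring 8 mm tall), z up. Bare tube to grip from 8 to 52 mm above the origin (one thin black line on it), then a grey threaded tip, 19 mm across, up to 75 mm.
- tube_slide (a joint): How far the inner tube is pushed down, in m: 0 fully out (as it starts), 0.040 with the red ring's lower edge level with the collar's top, 0.070 at the end of travel. A spring pushes the tube up, net 2 to 3 N fully out and about 4 N at the mark: let go before the lever is closed, it rises again. A grip of 20 to 40 N holds it.
- collar_rim (a point): Centre of the top face of the black collar (35 mm across), on the pole's axis 134 mm above the shelf; the inner tube comes out here. Collar, outer tube and the grey flange below (92 mm across) are fixed. The white lug under the lever's path is the closed stop, the black lug the open stop, both lower than the collar's top.
- lever_blade (a point): Middle of the yellow cam lever's upright blade, 36 mm out from the pole's axis, 18 mm above the collar's top. The blade is a radial plate 7 mm thick (round end 12 mm thick), 15 to 64 mm out from the axis, its top 34 to 38 mm above the collar's top: the side of a finger that holds the tube just above the red ring can push it round as the hand turns about the pole.
- lever (a joint): Angle of the cam lever about the pole's axis, in rad: 0 at the open stop, growing clockwise seen from above, 1.2 at the closed stop. It stays where it is left; turning it takes about 0.1 N m. In its last 0.2 rad the cam clamps the inner tube.
- dustpan: Red plastic dustpan lying on the shelf, 220 mm wide, 330 mm long with its handle, 52 mm tall. Origin under the middle of its pan; its mouth points along its x.
- scrub_brush: Grey nylon scrub brush on its bristles, 150 mm along its x, 56 mm wide, 48 mm tall, with a round threaded socket on its back up to 70 mm. Origin under its centre.
- sprayer_a: Empty white spray bottle, 72 mm across, 204 mm tall with its trigger head. Origin under its centre.
- sprayer_b: A second white spray bottle, the same.
- dustpan_clip: Loose steel spring clip, 70 mm along its x, 22 mm wide, 37 mm tall. Origin under its centre.
- polish_tin: Aluminium tin with a blue band, 72 mm across, 124 mm tall. Origin under its centre.

How it is judged:
By the outcome, as a careful person would: the job done as asked, in the order asked, and still so for the second after the job is handed in, while the arm keeps its last pose, push and grip.
It also fails if it takes over 38 s, if anything falls off the work surface, if the arm or the gripper's body presses on something with over 40 N, if the wrist force passes 120 N, or if a joint passes its speed limit or range.

## Working session

There is one attempt and no reset: what is moved stays moved. The work goes in short steps, Python scripts to look and compute and a tool call to move; the robot and the scene stay as the last step left them, time stands still between calls to the robot, and variables do not carry over. Pictures are saved under pics/ and viewed, and the job is handed in when it is done.

Besides the shell and the picture viewer there is one more tool, called after "Call:" as name(argument=value, ...), one argument or row to a line, values as JSON. arm_command: Moves the arm, as the interface text tells. Its arguments: {"type":"object","properties":{"moves":{"type":"array"}},"required":["moves"]}

```bash
mkdir -p pics; ls
python3 - <<'E'
from workcell import bot
import cv2,numpy as np
o=bot.get_obs(); print(o)
for n in ["scene","side","wrist"]:
    im=bot.camera(n); cv2.imwrite(f"pics/{n}0.png",im[:,:,::-1]); c=bot.get_calibration(n); print(n,c)
E
```

```text
pics
{'clock': 0.0, 'joint_pos': array([1.21199053e+00, 2.41442549e-01, 3.71313042e-03, 1.33523502e+00,
       1.67548208e-05, 1.57083207e+00]), 'joint_vel': array([ 0.00042861,  0.00076757,  0.00032971, -0.00048025,  0.00124193,
        0.0002328 ]), 'tau': array([ 1.68509446e-04, -3.72313643e+01,  2.52411371e+01,  1.67260109e-02,
        2.61739626e-05,  3.71411019e-06]), 'eef_pos': array([0.17547906, 0.46790037, 0.40379358]), 'tool_rot': array([-0.40317529,  0.58183653,  0.40231178,  0.5805697 ]), 'ft_force': array([ 0.10465552,  0.30547592, -0.46369583]), 'ft_torque': array([ 0.04590802, -0.00171415,  0.0063157 ]), 'grip_width': 0.08572090435256516}
scene {'mtx': array([[537.84104496,   0.        , 317.11279587],
       [  0.        , 537.84104496, 228.60053735],
       [  0.        ,   0.        ,   1.        ]]), 'world_from_camera': array([[ 0.51799044, -0.66442712,  0.53872303,  1.17229992],
       [ 0.85516518,  0.38792568, -0.34381127, -0.36764723],
       [ 0.01945303,  0.63878813,  0.76913673,  0.94856948],
       [ 0.        ,  0.        ,  0.        ,  1.        ]])}
si
[... 252 characters left out ...]
   [-0.14036014, -0.68052282,  0.71915765,  1.13672385],
       [ 0.01139916,  0.72518927,  0.68845521,  1.18235663],
       [ 0.        ,  0.        ,  0.        ,  1.        ]])}
wrist {'mtx': array([[371.64829954,   0.        , 312.82058868],
       [  0.        , 371.64829954, 233.81299748],
       [  0.        ,   0.        ,   1.        ]]), 'mount': array([[ 5.00673110e-04,  3.28033409e-01, -9.44665990e-01,
         3.02339560e-02],
       [ 4.46997890e-04,  9.44665940e-01,  3.28033629e-01,
         8.45205924e-02],
       [ 9.99999775e-01, -5.86501321e-04,  3.26338593e-04,
        -2.37927072e-04],
       [ 0.00000000e+00,  0.00000000e+00,  0.00000000e+00,
         1.00000000e+00]])}
```

View pics/scene0.png

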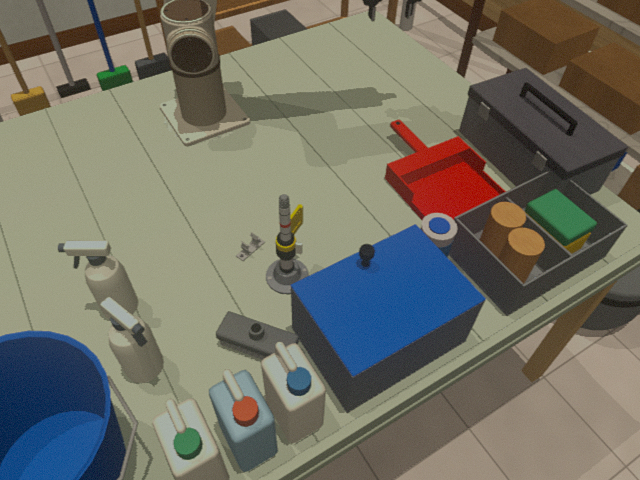

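View pics/side0.png

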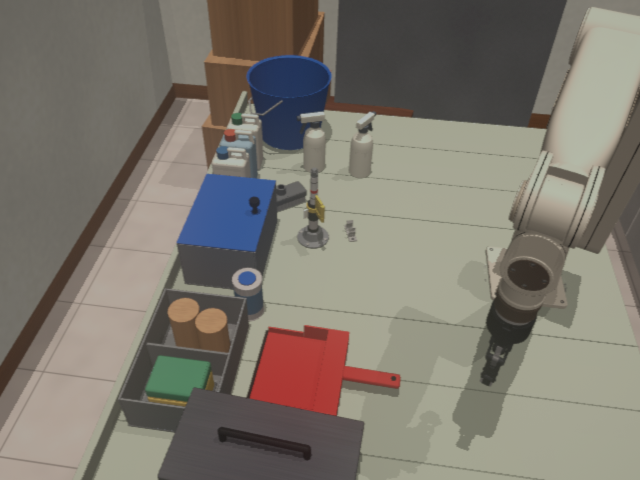

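View pics/wrist0.png

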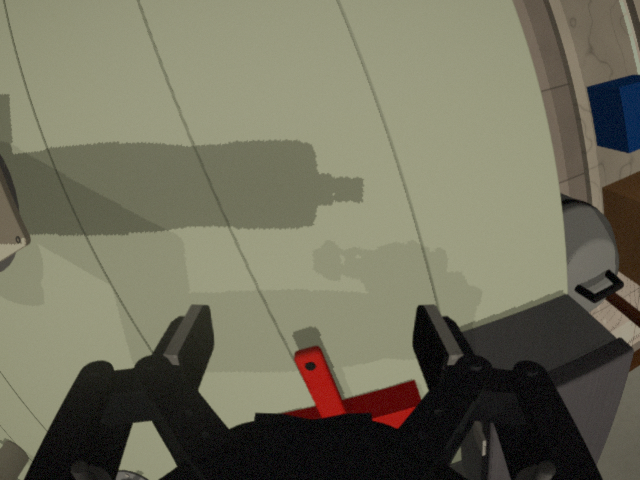

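The scene view shows the pole at about (287,240), the yellow lever up-right of it and the clip left of it. In the side view the pole is at (314,205). I'll zoom in on both.

Run:
```python
import cv2,numpy as np
a=cv2.imread("pics/scene0.png")[180:310,225:345]; b=cv2.imread("pics/side0.png")[155:255,255:375]
a=cv2.resize(a,None,fx=5,fy=4.6,interpolation=cv2.INTER_CUBIC) if 0 else cv2.resize(a,None,fx=4.5,fy=4.5,interpolation=cv2.INTER_CUBIC)
cv2.imwrite("pics/zs.png",a); cv2.imwrite("pics/zd.png",cv2.resize(b,None,fx=6,fy=6,interpolation=cv2.INTER_CUBIC))
```

```text
(no output)
```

View pics/zs.png

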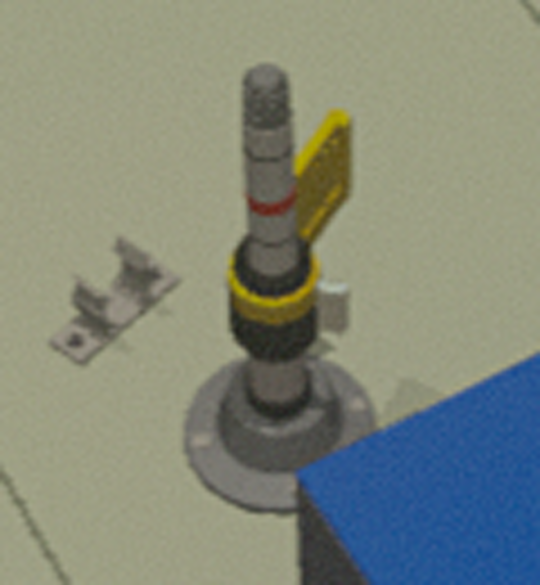

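View pics/zd.png

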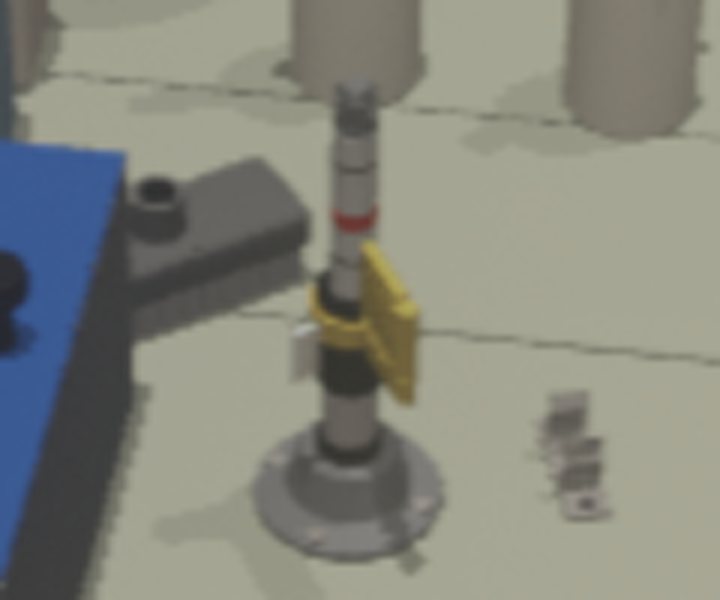

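The scene zoom puts the red ring at about (285,226), the collar top at (286,235), the blade's outer top end at (300,205) and the white lug at (299,248). The side zoom puts the ring at (314,192) and the blade end at (324,206).

```bash
cat > h.py <<'E'
import numpy as np,cv2
from workcell import bot
def ray(n,u,v):
    c=bot.get_calibration(n);M=c["mtx"];T=c["world_from_camera"]
    d=np.array([(u-M[0,2])/M[0,0],-(v-M[1,2])/M[1,1],-1.]); d=T[:3,:3]@d
    return T[:3,3],d/np.linalg.norm(d)
def onz(n,u,v,z):
    o,d=ray(n,u,v); return o+d*(z-o[2])/d[2]
def proj(n,p):
    c=bot.get_calibration(n);M=c["mtx"];T=c["world_from_camera"]
    q=T[:3,:3].T@(np.asarray(p)-T[:3,3]); return M[0,0]*q[0]/-q[2]+M[0,2], M[1,1]*-q[1]/-q[2]+M[1,2]
E
python3 - <<'E'
from h import *
for n,roi in [("scene",(265,200,310,245)),("side",(295,170,335,235))]:
    im=cv2.imread(f"pics/{n}0.png"); x0,y0,x1,y1=roi; h=cv2.cvtColor(im[y0:y1,x0:x1],cv2.COLOR_BGR2HSV)
    m=(((h[...,0]<8)|(h[...,0]>172))&(h[...,1]>110)&(h[...,2]>70))
    v,u=np.nonzero(m); u0,v0=u.mean()+x0,v.mean()+y0
    p=onz(n,u0,v0,0.178); o,d=ray(n,u0,v0); k=d[:2]/np.linalg.norm(d[:2]); print(n,len(u),u0,v0,"axis",p[:2]+k*0.0095)
    ym=((h[...,0]>20)&(h[...,0]<34)&(h[...,1]>130)); v,u=np.nonzero(ym); print("yellow",u.min()+x0,u.max()+x0,v.min()+y0,v.max()+y0)
print(onz("scene",225+340/4.5,180+113/4.5,.170), onz("scene",225+298/4.5,180+168/4.5,.170), "lug",onz("scene",299.2,246,.12))
print(onz("side",255+412/6,155+312/6,.170), onz("side",255+368/6,155+245/6,.170),"lug",onz("side",255+304/6,155+328/6,.125))
E
```

```text
scene 24 284.9583333333333 225.625 axis [ 0.58764048 -0.06700837]
yellow 276 302 204 244
side 8 313.5 191.5 axis [ 0.58474042 -0.06487977]
yellow 313 319 199 209
[ 0.55971163 -0.01666067  0.17      ] [ 0.57802332 -0.04788987  0.17      ] lug [ 0.61204433 -0.05026517  0.12      ]
[ 0.5500045  -0.00673976  0.17      ] [ 0.57485425 -0.04832803  0.17      ] lug [ 0.60192943 -0.03926781  0.125     ]
```

Run:
```python
from h import *
from scipy.spatial.transform import Rotation as R
o=bot.get_obs(); print(R.from_quat(o["tool_rot"]).as_matrix().round(3))
def tri(a,b):
    o1,d1=ray("scene",*a);o2,d2=ray("side",*b)
    A=np.stack([d1,-d2],1); s=np.linalg.lstsq(A,o2-o1,rcond=None)[0]; p,q=o1+s[0]*d1,o2+s[1]*d2; return (p+q)/2,np.linalg.norm(p-q)
# box corner near pole, knob top
print(tri((292,285),(275,190)), tri((366,247),(255,200)), tri((412,232),(265,247)))
print("knob",tri((366,253),(254,202)))
```

```text
[[-0.001 -0.936  0.351]
 [-0.002  0.351  0.936]
 [-1.    -0.    -0.002]]
(array([ 0.6944272 , -0.10807921,  0.12882349]), np.float64(0.01015427677079379)) (array([0.72492016, 0.02198435, 0.19543438]), np.float64(0.00017876283403353005)) (array([0.69201752, 0.14350272, 0.14182643]), np.float64(0.03175938062791386))
knob (array([0.72935278, 0.01928837, 0.18534226]), np.float64(0.0012831039231889318))
```

Call:
arm_command(
  moves=[-0.005, 0, 0, -0.124, 0, 0, -1, -0.005, 0, 0, -0.124, 0, 0, -1, -0.005, 0, 0, -0.124, 0, 0, -1, -0.005, 0, 0, -0.124, 0, 0, -1, -0.005, 0, 0, -0.124, 0, 0, -1, -0.005, 0, 0, -0.124, 0, 0, -1, -0.005, 0, 0, -0.124, 0, 0, -1, -0.005, 0, 0, -0.124, 0, 0, -1, -0.005, 0, 0, -0.124, 0, 0, -1, -0.005, 0, 0, -0.124, 0, 0, -1, -0.005, 0, 0, -0.124, 0, 0, -1, -0.005, 0, 0, -0.124, 0, 0, -1, -0.005, 0, 0, -0.124, 0, 0, -1],
)

```text
clock: 1.23
eef_pos: [0.1751, 0.4669, 0.4649]
tool_rot: [-0.698, 0.112, 0.7, 0.099]
ft_force: [-0.1, -0.8, -0.7]
grip_width: 0.0853
```

```bash
cat >> h.py <<'E'
from scipy.spatial.transform import Rotation as R
AX=np.array([0.586,-0.066])
def st(ax=AX,zt=None):
    o=bot.get_obs(); M=R.from_quat(o["tool_rot"]).as_matrix()
    az=np.degrees(np.arctan2(M[1,2],M[0,2])); p=o["eef_pos"]
    t=np.array([ax[0],ax[1],zt if zt else p[2]])-p
    print("t",round(o["clock"],2),"p",p.round(4),"zaz",az.round(1),"xdir",M[:,0].round(4),"shift tool",(M.T@t).round(4),"j",o["joint_pos"].round(3),"F",o["ft_force"].round(1),"T",o["ft_torque"].round(2),"w",round(o["grip_width"],4))
    dn=np.array([0,0,-1.]); print("level rotvec(tool)",(M.T@np.cross(M[:,0],dn)).round(4))
    return o,M
E
python3 -c "
from h import *
st()"
```

```text
t 1.23 p [0.1751 0.4669 0.4649] zaz 162.8 xdir [-0.0062 -0.0163 -0.9998] shift tool [ 0.0062  0.3879 -0.5498] j [ 1.212  0.229  0.145  1.505  0.    -0.059] F [-0.1 -0.8 -0.7] T [ 0.06 -0.04  0.01] w 0.0853
level rotvec(tool) [-0.      0.0011 -0.0174]
```

Call:
arm_command(
  moves=[0, 0.021, -0.03, 0, 0, -0.017, -1, 0, 0.021, -0.03, 0, 0, 0, -1, 0, 0.021, -0.03, 0, 0, 0, -1, 0, 0.021, -0.03, 0, 0, 0, -1, 0, 0.021, -0.03, 0, 0, 0, -1, 0, 0.021, -0.03, 0, 0, 0, -1, 0, 0.021, -0.03, 0, 0, 0, -1, 0, 0.021, -0.03, 0, 0, 0, -1, 0, 0.021, -0.03, 0, 0, 0, -1, 0, 0.021, -0.03, 0, 0, 0, -1, 0, 0.021, -0.03, 0, 0, 0, -1, 0, 0.021, -0.03, 0, 0, 0, -1, 0, 0.021, -0.03, 0, 0, 0, -1, 0, 0.021, -0.03, 0, 0, 0, -1, 0, 0.021, -0.03, 0, 0, 0, -1, 0, 0.021, -0.03, 0, 0, 0, -1],
)

```text
clock: 2.57
eef_pos: [0.5498, -0.0077, 0.4596]
tool_rot: [-0.698, 0.098, 0.702, 0.098]
ft_force: [0.7, -0.4, 0.1]
grip_width: 0.0851
```

```bash
python3 -c "
from h import *
st()
cv2.imwrite('pics/w1.png',bot.camera('wrist')[:,:,::-1])"
```

```text
t 2.57 p [ 0.5498 -0.0077  0.4596] zaz 164.1 xdir [-0.006   0.0015 -1.    ] shift tool [-0.0003  0.0461 -0.0508] j [-1.400e-02  3.310e-01  2.690e-01  1.515e+00  1.000e-03 -1.307e+00] F [ 0.7 -0.4  0.1] T [ 0.08 -0.04  0.01] w 0.0851
level rotvec(tool) [ 0.      0.0062 -0.0002]
```

View pics/w1.png

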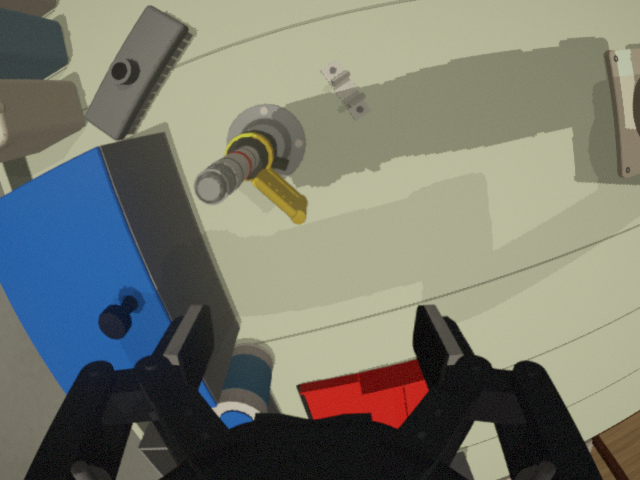

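The wrist view shows the tip top at about (210,187), the flange centre near (267,140), and the blade from (262,178) to its round end at (299,214).

```bash
cat >> h.py <<'E'
def wpt(o,u,v,z):
    c=bot.get_calibration("wrist");K=c["mtx"];m=c["mount"]
    dx,dy=(u-K[0,2]),(v-K[1,2]); r=np.hypot(dx,dy); th=r/K[0,0]
    d=np.array([np.sin(th)*dx/r,-np.sin(th)*dy/r,-np.cos(th)])
    M=R.from_quat(o["tool_rot"]).as_matrix()
    O=o["eef_pos"]+M@m[:3,3]; D=M@m[:3,:3]@d
    return O+D*(z-O[2])/D[2]
E
python3 - <<'E'
from h import *
o=bot.get_obs()
print("tip",wpt(o,210,187.5,.249),"end",wpt(o,299,214,.170), "flange",wpt(o,266,142,.005))
im=cv2.imread("pics/w1.png"); cv2.imwrite("pics/w1z.png",cv2.resize(im[90:240,180:330],None,fx=4,fy=4,interpolation=cv2.INTER_CUBIC))
E
```

```text
tip [ 0.58887386 -0.0732816   0.249     ] end [ 0.5587603  -0.02640049  0.17      ] flange [ 0.58890003 -0.07548105  0.005     ]
```

View pics/w1z.png

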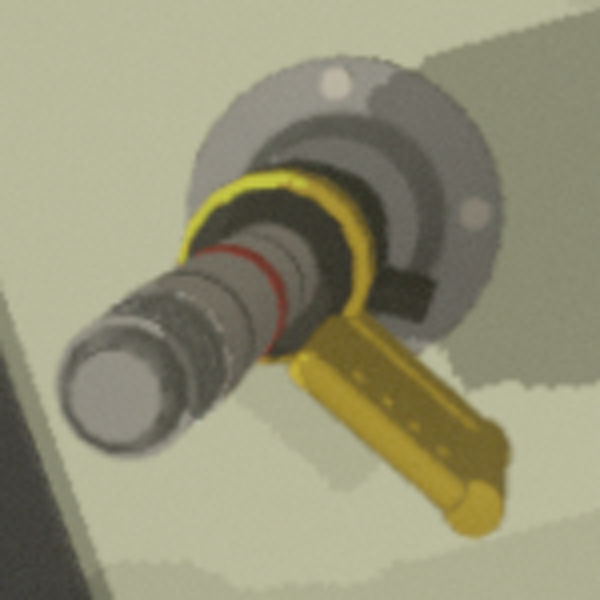

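Call:
arm_command(
  moves=[0, 0.017, -0.019, 0, 0.006, 0, -1, 0, 0.017, -0.019, 0, 0, 0, -1, 0, 0.016, -0.017, 0, 0, 0, -1],
)

```text
clock: 2.87
eef_pos: [0.5935, -0.0786, 0.4558]
tool_rot: [-0.699, 0.101, 0.701, 0.099]
ft_force: [0.5, 1.1, -0.4]
grip_width: 0.0854
```

```bash
python3 -c "
from h import *
o,M=st([.587,-.068])
im=bot.camera('wrist')[:,:,::-1]
cv2.imwrite('pics/w2.png',im)"
```

```text
t 2.87 p [ 0.5935 -0.0786  0.4558] zaz 163.7 xdir [-0.003  -0.0029 -1.    ] shift tool [-0.     -0.0084  0.0092] j [-0.131  0.435  0.412  1.551 -0.003 -1.417] F [ 0.5  1.1 -0.4] T [-0.02 -0.03 -0.01] w 0.0854
level rotvec(tool) [-0.      0.0021 -0.0036]
```

View pics/w2.png

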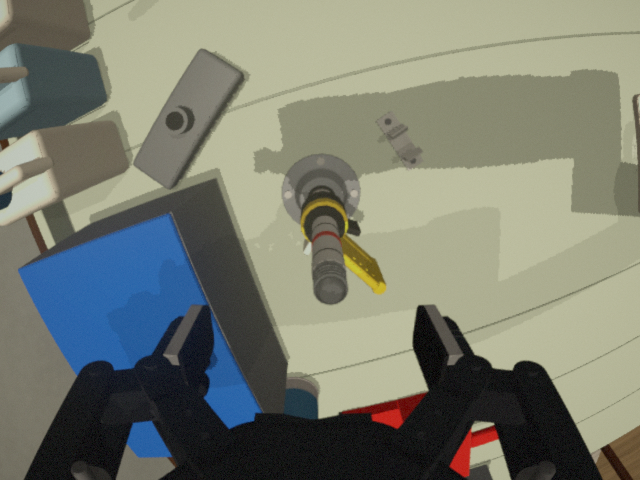

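Run:
```python
from h import *
im=cv2.imread("pics/w2.png"); cv2.imwrite("pics/w2z.png",cv2.resize(im[150:310,260:410],None,fx=3.75,fy=3.75,interpolation=cv2.INTER_CUBIC))
o,M=st([.587,-.068])
```

```text
t 2.92 p [ 0.595  -0.0821  0.4547] zaz 163.5 xdir [-0.0023 -0.0059 -1.    ] shift tool [-0.0001 -0.0112  0.0117] j [-0.136  0.439  0.416  1.549 -0.006 -1.418] F [ 2.3 -1.9 -0.2] T [-0.16 -0.07  0.01] w 0.0855
level rotvec(tool) [-0.      0.0006 -0.0063]
```

View pics/w2z.png

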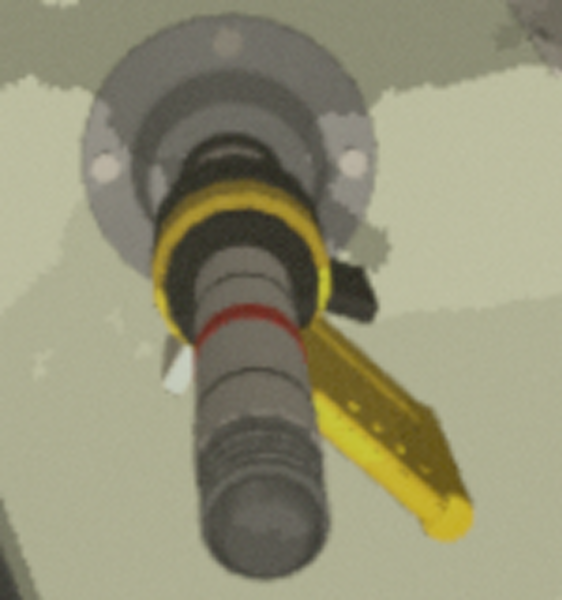

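Call:
arm_command(
  moves=[0, -0.005, 0.006, 0, 0, -0.003, -1, 0, -0.004, 0.005, 0, 0, -0.003, -1, 0, 0, 0, 0, 0, 0, -1, 0, 0, 0, 0, 0, 0, -1],
)

```text
clock: 3.25
eef_pos: [0.5863, -0.0702, 0.4519]
tool_rot: [-0.698, 0.102, 0.702, 0.103]
ft_force: [0.2, 0.6, -0.8]
grip_width: 0.0855
```

```bash
python3 -c "
from h import *
o,M=st([.587,-.068])
im=bot.camera('wrist')[:,:,::-1]
cv2.imwrite('pics/w3.png',im)
cv2.imwrite('pics/w3z.png',cv2.resize(im[160:320,260:410],None,fx=3.75,fy=3.75,interpolation=cv2.INTER_CUBIC))
st([.587,-.068])"
```

```text
t 3.25 p [ 0.5863 -0.0702  0.4519] zaz 163.3 xdir [-0.0058  0.0016 -1.    ] shift tool [-0.     -0.0023 -0.    ] j [-1.190e-01  4.190e-01  3.780e-01  1.536e+00  1.000e-03 -1.399e+00] F [ 0.2  0.6 -0.8] T [-0.02 -0.    0.03] w 0.0855
level rotvec(tool) [-0.      0.006  -0.0001]
t 3.3 p [ 0.5863 -0.07    0.4521] zaz 163.3 xdir [-0.0057  0.0018 -1.    ] shift tool [-0.     -0.0021 -0.0001] j [-1.190e-01  4.180e-01  3.780e-01  1.536e+00  1.000e-03 -1.399e+00] F [-0.2  0.4  0.1] T [0.   0.03 0.02] w 0.0856
level rotvec(tool) [-0.      0.006   0.0001]
```

View pics/w3z.png

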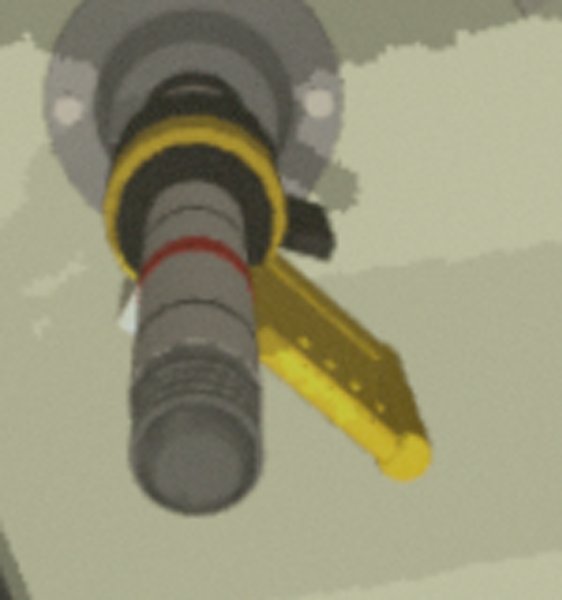

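Run:
```python
from h import *
o,M=st([.587,-.068])
for n,u,v,z in [("tip",312.3,282.7,.249),("tip tool-opposite edge",312.3,296.8,.249),("blade",368,281.9,.170),("ring near",260+195/3.75,160+246/3.75,.174)]:
    p=wpt(o,u,v,z); print(n,p.round(4),"tool yz",(M.T@(p-o["eef_pos"]))[1:].round(4))
```

```text
t 3.3 p [ 0.5863 -0.07    0.4521] zaz 163.3 xdir [-0.0057  0.0018 -1.    ] shift tool [-0.     -0.0021 -0.0001] j [-1.190e-01  4.180e-01  3.780e-01  1.536e+00  1.000e-03 -1.399e+00] F [-0.2  0.4  0.1] T [0.   0.03 0.02] w 0.0856
level rotvec(tool) [-0.      0.006   0.0001]
tip [ 0.586 -0.068  0.249] tool yz [-0.0018 -0.0004]
tip tool-opposite edge [ 0.5884 -0.06    0.249 ] tool yz [-0.0102 -0.0004]
blade [ 0.5563 -0.018   0.17  ] tool yz [-0.0412  0.042 ]
ring near [ 0.5839 -0.0746  0.174 ] tool yz [ 0.0051 -0.0007]
```

Call:
arm_command(
  moves=[0.015, -0.002, 0, 0, 0.004, 0, -1, 0.02, -0.001, 0, 0, 0.002, 0, -1, 0.02, 0, 0, 0, 0, 0, -1, 0.02, 0, 0, 0, 0, 0, -1, 0.01, 0, 0, 0, 0, 0, -1, 0, 0, 0, 0, 0, 0, -1, 0, 0, 0, 0, 0, 0, -1],
)

```text
clock: 3.88
eef_pos: [0.5851, -0.0601, 0.3691]
tool_rot: [0.703, -0.099, -0.697, -0.099]
ft_force: [-0.2, 0.0, -0.2]
grip_width: 0.085
```

```bash
python3 -c "
from h import *
o,M=st([.586,-.067],.357)
im=bot.camera('wrist')[:,:,::-1]
cv2.imwrite('pics/w4.png',im)
st([.586,-.067],.357)"
```

```text
t 3.88 p [ 0.5851 -0.0601  0.3691] zaz 163.9 xdir [ 9.e-03 -6.e-04 -1.e+00] shift tool [ 0.0121  0.0064 -0.0026] j [-0.102  0.428  0.179  1.312  0.    -1.392] F [-0.2  0.  -0.2] T [-0.02 -0.03 -0.02] w 0.085
level rotvec(tool) [-0.     -0.0088  0.0019]
t 3.93 p [ 0.5852 -0.0601  0.3693] zaz 163.9 xdir [ 9.2e-03 -5.0e-04 -1.0e+00] shift tool [ 0.0124  0.0064 -0.0025] j [-0.102  0.428  0.179  1.313  0.    -1.392] F [-1.   0.7  0.8] T [-0.    0.    0.09] w 0.0853
level rotvec(tool) [ 0.     -0.009   0.0021]
```

View pics/w4.png

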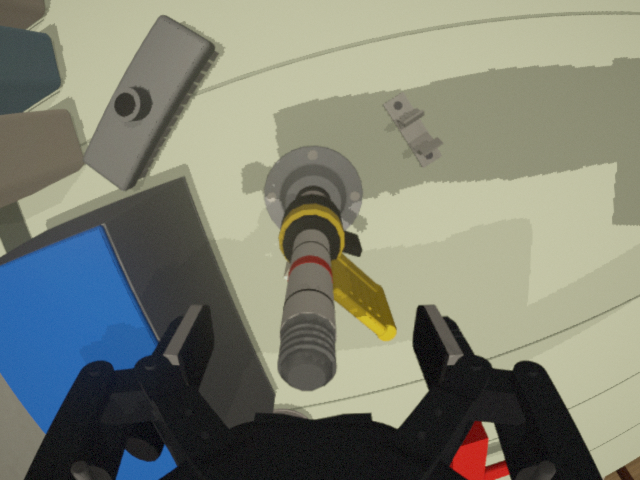

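Call:
arm_command(
  moves=[0.004, 0.0025, -0.001, 0, -0.004, 0, -1, 0.004, 0.002, -0.001, 0, -0.003, 0.001, -1, 0.003, 0.001, 0, 0, -0.002, 0, -1, 0, 0, 0, 0, 0, 0, -1, 0, 0, 0, 0, 0, 0, -1],
)

```text
clock: 4.35
eef_pos: [0.5867, -0.0661, 0.3616]
tool_rot: [0.703, -0.098, -0.698, -0.099]
ft_force: [0.3, -0.5, 0.3]
grip_width: 0.0853
```

```bash
python3 -c "
from h import *
o,M=st([.586,-.067],.357)
"
```

```text
t 4.35 p [ 0.5867 -0.0661  0.3616] zaz 164.0 xdir [ 6.8e-03  2.0e-04 -1.0e+00] shift tool [0.0046 0.001  0.0005] j [-1.120e-01  4.370e-01  1.730e-01  1.300e+00  1.000e-03 -1.403e+00] F [ 0.3 -0.5  0.3] T [ 0.01 -0.01 -0.03] w 0.0853
level rotvec(tool) [-0.     -0.0065  0.0021]
```

Call:
arm_command(
  moves=[0.003, 0.001, 0, 0, -0.005, 0, -1, 0.002, 0, 0, 0, -0.002, 0, -1, 0, 0, 0, 0, 0, 0, -1],
)

```text
clock: 4.6
eef_pos: [0.5866, -0.0676, 0.3568]
tool_rot: [0.7, -0.098, -0.7, -0.1]
ft_force: [-0.1, -0.1, -0.4]
grip_width: 0.0857
```

```bash
python3 -c "
from h import *
o,M=st([.586,-.067],.357)
im=bot.camera('wrist')[:,:,::-1]
cv2.imwrite('pics/w5.png',im)
im=bot.camera('scene')[:,:,::-1]
cv2.imwrite('pics/s5.png',cv2.resize(im[100:320,200:400],None,fx=2.7,fy=2.7))
"
```

```text
t 4.6 p [ 0.5866 -0.0676  0.3568] zaz 163.9 xdir [ 7.0e-04  2.2e-03 -1.0e+00] shift tool [-0.0002 -0.0004  0.0008] j [-0.115  0.443  0.169  1.297  0.002 -1.405] F [-0.1 -0.1 -0.4] T [-0.08 -0.03  0.02] w 0.0857
level rotvec(tool) [ 0.     -0.0001  0.0023]
```

View pics/w5.png

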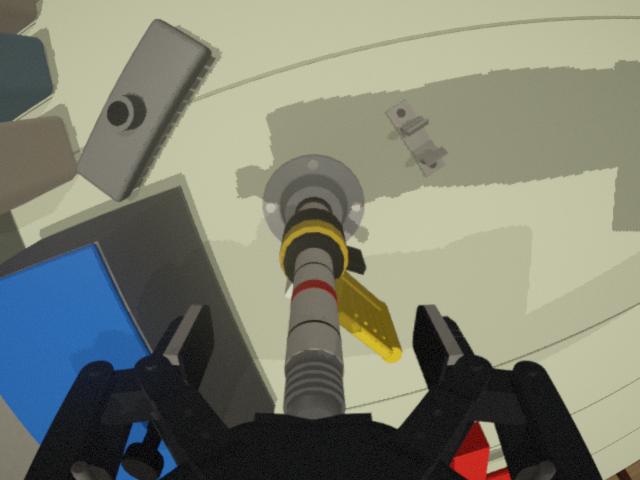

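View pics/s5.png

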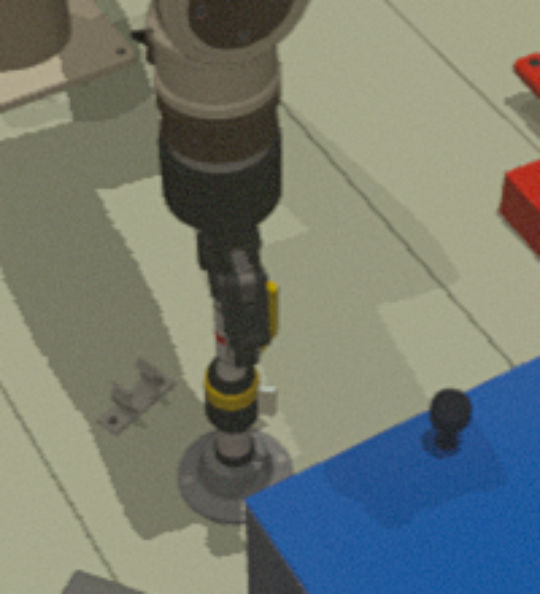

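The tube is centred between the pads (column 313), and the blade is right of and below the tube. I'll close now.

Call:
arm_command(
  moves=[0, 0, 0, 0, 0, 0, 1, 0, 0, 0, 0, 0, 0, 1, 0, 0, 0, 0, 0, 0, 1, 0, 0, 0, 0, 0, 0, 1, 0, 0, 0, 0, 0, 0, 1, 0, 0, 0, 0, 0, 0, 1, 0, 0, 0, 0, 0, 0, 1, 0, 0, 0, 0, 0, 0, 1],
)

```text
clock: 5.37
eef_pos: [0.5865, -0.0673, 0.3575]
tool_rot: [0.7, -0.098, -0.7, -0.1]
ft_force: [-0.3, -0.1, -1.1]
grip_width: 0.0199
```

```bash
python3 -c "
from h import *
o,M=st([.586,-.067],.357)
im=bot.camera('wrist')[:,:,::-1]
cv2.imwrite('pics/w6.png',im)
"
```

```text
t 5.37 p [ 0.5865 -0.0673  0.3575] zaz 163.9 xdir [ 0.0012  0.0022 -1.    ] shift tool [ 0.0005 -0.0001  0.0006] j [-0.115  0.442  0.17   1.297  0.002 -1.405] F [-0.3 -0.1 -1.1] T [-0.03 -0.04 -0.04] w 0.0199
level rotvec(tool) [ 0.     -0.0005  0.0024]
```

View pics/w6.png

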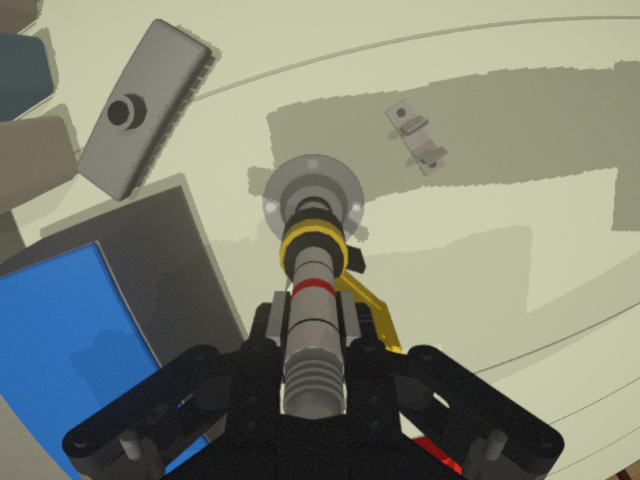

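Call:
arm_command(
  moves=[0.004, 0, 0, 0, 0, 0, 1, 0.006, 0, 0, 0, 0, 0, 1, 0.007, 0, 0, 0, 0, 0, 1, 0.006, 0, 0, 0, 0, 0, 1, 0.004, 0, 0, 0, 0, 0, 1, 0.002, 0, 0, 0, 0, 0, 1, 0, 0, 0, 0, 0, 0, 1, 0, 0, 0, 0, 0, 0, 1],
)

```text
clock: 6.08
eef_pos: [0.5832, -0.0671, 0.3454]
tool_rot: [0.705, -0.098, -0.695, -0.1]
ft_force: [-0.5, 0.1, 2.8]
grip_width: 0.0198
```

```bash
python3 -c "
from h import *
o,M=st([.586,-.067],.3175)
"
```

```text
t 6.08 p [ 0.5832 -0.0671  0.3454] zaz 163.9 xdir [ 0.0151  0.0017 -0.9999] shift tool [ 0.0279 -0.0007 -0.0022] j [-0.115  0.436  0.128  1.248  0.003 -1.405] F [-0.5  0.1  2.8] T [0.07 0.73 0.02] w 0.0198
level rotvec(tool) [ 0.     -0.0141  0.0059]
```

Call:
arm_command(
  moves=[0.006, 0, -0.001, 0, -0.005, 0.002, 1, 0.008, 0, -0.001, 0, -0.005, 0.001, 1, 0.008, 0, -0.001, 0, -0.004, 0.001, 1, 0.006, 0, -0.001, 0, -0.003, 0, 1, 0.003, 0, 0, 0, 0, 0, 1, 0, 0, 0, 0, 0, 0, 1],
)

```text
clock: 6.58
eef_pos: [0.5862, -0.0692, 0.318]
tool_rot: [0.701, -0.098, -0.7, -0.1]
ft_force: [-2.3, -0.2, 5.3]
grip_width: 0.0195
```

```bash
python3 -c "
from h import *
o,M=st([.586,-.067],.3175)
"
```

```text
t 6.58 p [ 0.5862 -0.0692  0.318 ] zaz 163.9 xdir [ 0.0019  0.0019 -1.    ] shift tool [ 0.0005 -0.002   0.0008] j [-0.118  0.465  0.101  1.205  0.002 -1.408] F [-2.3 -0.2  5.3] T [0.21 0.59 0.1 ] w 0.0195
level rotvec(tool) [-0.     -0.0013  0.0023]
```

Call:
arm_command(
  moves=[0.001, -0.001, 0, 0, 0, 0.001, 1, 0, 0, 0, 0, 0, 0, 1],
)

```text
clock: 6.75
eef_pos: [0.5863, -0.0687, 0.3172]
tool_rot: [0.701, -0.099, -0.699, -0.099]
ft_force: [-1.7, -0.0, 4.3]
grip_width: 0.0197
```

```bash
python3 -c "
from h import *
o,M=st([.586,-.067],.3175)
im=bot.camera('wrist')[:,:,::-1]
cv2.imwrite('pics/w7.png',im)
cv2.imwrite('pics/w7z.png',cv2.resize(im[180:420,200:420],None,fx=2.5,fy=2.5,interpolation=cv2.INTER_CUBIC))
im=bot.camera('scene')[:,:,::-1]
cv2.imwrite('pics/s7.png',cv2.resize(im[180:310,225:345],None,fx=4.5,fy=4.5,interpolation=cv2.INTER_CUBIC))
"
```

```text
t 6.75 p [ 0.5863 -0.0687  0.3172] zaz 163.9 xdir [ 2.e-03  5.e-04 -1.e+00] shift tool [-0.0003 -0.0015  0.0008] j [-1.170e-01  4.660e-01  1.000e-01  1.203e+00  1.000e-03 -1.406e+00] F [-1.7 -0.   4.3] T [0.41 0.6  0.05] w 0.0197
level rotvec(tool) [ 0.     -0.0018  0.001 ]
```

View pics/w7z.png

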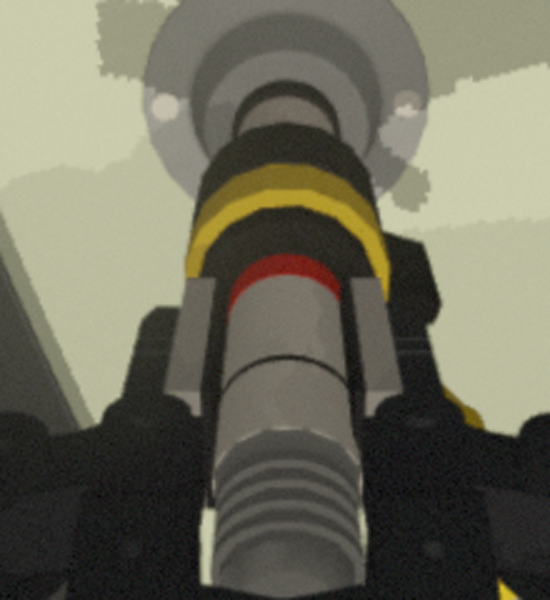

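View pics/s7.png

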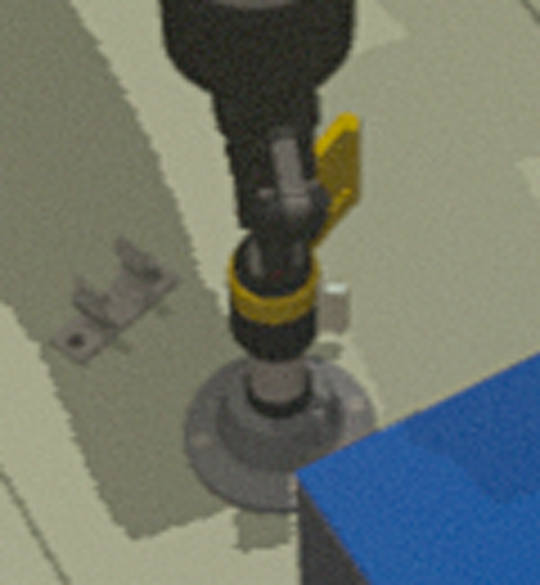

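Run:
```python
import cv2,numpy as np
for f in ["w6","w7"]:
    im=cv2.imread(f"pics/{f}.png").astype(int)
    for c in (311,314,317):
        print(f,c,[(r,*im[r,c][::-1]) for r in range(274,302)] if 0 else " ".join(f"{r}:{im[r,c,2]-im[r,c,1]}" for r in range(274,300)))
```

```text
w6 311 274:5 275:4 276:9 277:15 278:47 279:81 280:80 281:75 282:80 283:74 284:77 285:81 286:49 287:15 288:6 289:5 290:6 291:5 292:5 293:3 294:4 295:5 296:3 297:5 298:5 299:6
w6 314 274:5 275:5 276:5 277:18 278:51 279:76 280:93 281:85 282:83 283:82 284:84 285:79 286:49 287:11 288:7 289:6 290:5 291:6 292:5 293:5 294:5 295:6 296:3 297:5 298:5 299:5
w6 317 274:6 275:6 276:7 277:13 278:37 279:76 280:82 281:93 282:86 283:83 284:82 285:83 286:68 287:32 288:9 289:7 290:6 291:4 292:6 293:7 294:6 295:6 296:7 297:8 298:5 299:7
w7 311 274:3 275:2 276:2 277:3 278:5 279:3 280:5 281:24 282:71 283:81 284:82 285:77 286:81 287:77 288:85 289:82 290:42 291:16 292:6 293:7 294:7 295:6 296:6 297:5 298:6 299:7
w7 314 274:1 275:2 276:0 277:2 278:5 279:2 280:8 281:43 282:79 283:84 284:82 285:86 286:85 287:81 288:91 289:95 290:20 291:7 292:3 293:7 294:7 295:4 296:3 297:6 298:5 299:5
w7 317 274:1 275:2 276:3 277:1 278:3 279:1 280:6 281:25 282:74 283:85 284:82 285:84 286:89 287:89 288:91 289:88 290:23 291:10 292:7 293:5 294:5 295:5 296:5 297:7 298:8 299:7
```

Run:
```python
import cv2,numpy as np
for f in ["w6","w7"]:
    im=cv2.imread(f"pics/{f}.png").astype(int)
    for c in (306,313,319): print(f,c," ".join(f"{r}:{im[r,c-1:c+2,1].mean():.0f}/{im[r,c-1:c+2,2].mean():.0f}" for r in range(268,293)))
    m=im[300:345,308:318].mean((1,2)); print("line row",300+m[10:35].argmin()+10)
from h import *
o=bot.get_obs()
# predicted near-surface rows of collar top edge of hole
c=bot.get_calibration("wrist");K=c["mtx"];m=c["mount"];M=R.from_quat(o["tool_rot"]).as_matrix()
def wproj(p):
    q=np.linalg.inv(m)@np.append(M.T@(np.array(p)-o["eef_pos"]),1); x,y,z=q[:3]; th=np.arctan2(np.hypot(x,y),-z); r=K[0,0]*th; n=np.hypot(x,y); return K[0,2]+r*x/n,K[1,2]-r*y/n
yd=M[:2,1]
for ax in ([.586,-.067],[.586,-.0685],[.586,-.070]):
    print(ax,[np.round(wproj([*(np.array(ax)+.0105*yd),z]),1) for z in (.134,.138,.142)])
```

```text
w6 306 268:117/121 269:117/122 270:115/119 271:115/121 272:116/121 273:114/120 274:114/120 275:115/121 276:115/120 277:114/122 278:106/121 279:75/119 280:46/119 281:41/119 282:40/118 283:40/117 284:37/115 285:40/116 286:46/126 287:75/134 288:107/125 289:115/121 290:114/120 291:115/120 292:117/122
w6 313 268:118/124 269:116/122 270:118/124 271:119/124 272:119/123 273:119/124 274:118/123 275:119/124 276:118/123 277:105/123 278:71/122 279:42/119 280:34/120 281:37/120 282:36/118 283:38/116 284:35/116 285:46/125 286:81/130 287:115/125 288:118/123 289:118/123 290:117/122 291:116/122 292:118/123
w6 319 268:118/122 269:118/124 270:117/123 271:119/123 272:118/124 273:119/125 274:118/124 275:120/125 276:119/125 277:114/123 278:99/124 279:55/121 280:43/123 281:37/121 282:36/122 283:34/120 284:33/119 285:38/121 286:52/129 287:87/137 288:115/126 289:118/122 290:118/125 291:119/125 292:118/123
line row 319
w7 306 268:44/46 269:48/50 270:47/50 271:45/48 272:46/49 273:47/49 274:45/48 275:44/46 276:45/47 277:46/48 278:46/49 279:45/47 280:41/42 281:42/47 282:44/68 283:39/98 284:37/114 285:34/113 286:3
[... 184 characters left out ...]
43/46 279:46/49 280:40/48 281:39/80 282:32/109 283:34/117 284:36/118 285:36/118 286:31/115 287:34/115 288:30/120 289:49/137 290:106/127 291:114/122 292:117/121
w7 319 268:43/45 269:45/50 270:46/48 271:46/47 272:46/50 273:46/49 274:42/43 275:44/46 276:42/43 277:42/43 278:40/43 279:40/43 280:43/47 281:40/57 282:31/102 283:32/117 284:34/120 285:32/119 286:38/121 287:32/121 288:35/122 289:38/125 290:83/135 291:108/125 292:114/122
line row 323
[0.586, -0.067] [array([315.6, 280.7]), array([315.6, 284.6]), array([315.7, 288.8])]
[0.586, -0.0685] [array([314.7, 277.9]), array([314.7, 281.8]), array([314.7, 285.9])]
[0.586, -0.07] [array([313.8, 275. ]), array([313.8, 278.9]), array([313.8, 282.9])]
```

The ring is fully visible with no silver below it (rows 281 to 290 at column 313), so its lower edge is level with the collar. I'll start turning clockwise.

Call:
arm_command(
  moves=[0, -0.0005, 0.0003, 0.06, 0, 0, 1, 0, -0.0005, 0.0003, 0.08, 0, 0, 1, 0, 0, 0, 0.08, 0, 0, 1, 0, 0, 0, 0.08, 0, 0, 1, 0, 0, 0, 0.06, 0, 0, 1, 0, 0, 0, 0, 0, 0, 1],
)

```text
clock: 7.35
eef_pos: [0.5854, -0.0686, 0.3171]
tool_rot: [0.67, -0.228, -0.668, -0.23]
ft_force: [-1.9, -0.3, 5.7]
grip_width: 0.0198
```

```bash
python3 -c "
from h import *
o,M=st([.586,-.067],.3172)
"
```

```text
t 7.35 p [ 0.5854 -0.0686  0.3171] zaz 142.2 xdir [ 0.0028  0.001  -1.    ] shift tool [-0.     -0.0016  0.0005] j [-1.170e-01  4.640e-01  9.600e-02  1.200e+00  1.000e-03 -1.028e+00] F [-1.9 -0.3  5.7] T [0.25 0.55 0.08] w 0.0198
level rotvec(tool) [ 0.     -0.0016  0.0025]
```

Call:
arm_command(
  moves=[0.0001, -0.0004, 0.0002, 0.08, 0, 0.001, 1, 0, -0.0004, 0, 0.09, 0, 0, 1, 0, 0, 0, 0.09, 0, 0, 1, 0, 0, 0, 0.08, 0, 0, 1, 0, 0, 0, 0.04, 0, 0, 1, 0, 0, 0, 0, 0, 0, 1],
)

```text
clock: 7.85
eef_pos: [0.5857, -0.0683, 0.3171]
tool_rot: [0.612, -0.355, -0.609, -0.358]
ft_force: [-2.7, -0.2, 6.1]
grip_width: 0.0196
```

```bash
python3 -c "
from h import *
o,M=st([.586,-.067],.3172)
im=bot.camera('scene')[:,:,::-1]
cv2.imwrite('pics/s8.png',cv2.resize(im[180:310,225:345],None,fx=4.5,fy=4.5,interpolation=cv2.INTER_CUBIC))
im=bot.camera('wrist')[:,:,::-1]
cv2.imwrite('pics/w8.png',im)
"
```

```text
t 7.85 p [ 0.5857 -0.0683  0.3171] zaz 119.4 xdir [ 0.0045  0.0018 -1.    ] shift tool [-0.0001 -0.0009  0.001 ] j [-0.117  0.464  0.096  1.199  0.002 -0.629] F [-2.7 -0.2  6.1] T [0.26 0.72 0.16] w 0.0196
level rotvec(tool) [ 0.     -0.0006  0.0049]
```

View pics/s8.png

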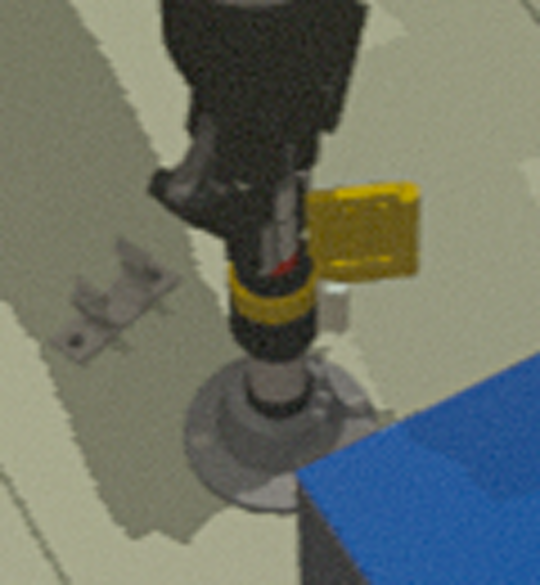

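View pics/w8.png

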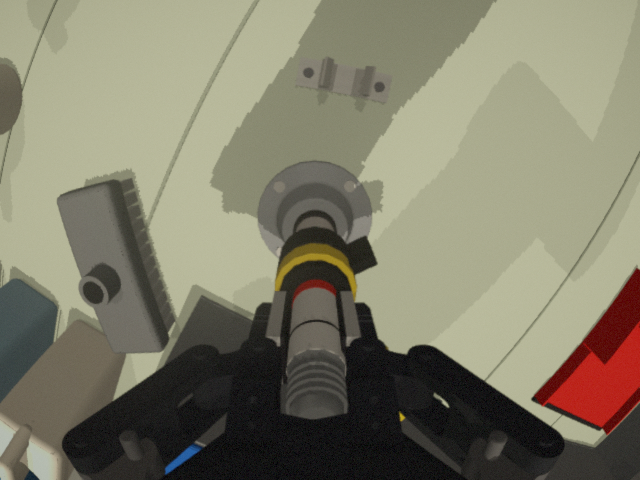

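Run:
```python
from h import *
p=onz("scene",225+408/4.5,180+190/4.5,.170); d=p[:2]-[.587,-.067]; print(p,np.degrees(np.arctan2(d[1],d[0])),np.hypot(*d))
im=cv2.imread("pics/w8.png").astype(int)
for c in (311,315,319): print(c," ".join(f"{r}:{im[r,c-1:c+2,1].mean():.0f}/{im[r,c-1:c+2,2].mean():.0f}" for r in range(274,294)))
```

```text
[ 0.61210453 -0.01382931  0.17      ] 64.72566903341932 0.05879932126459341
311 274:42/44 275:40/41 276:37/40 277:35/39 278:39/44 279:33/62 280:33/104 281:29/108 282:29/108 283:30/109 284:29/106 285:28/104 286:34/108 287:49/114 288:81/121 289:103/112 290:104/110 291:105/110 292:102/109 293:104/110
315 274:37/42 275:35/39 276:35/38 277:41/43 278:37/49 279:34/73 280:30/105 281:28/106 282:30/109 283:27/108 284:26/108 285:32/110 286:35/116 287:65/124 288:102/113 289:104/110 290:107/111 291:104/109 292:104/110 293:104/110
319 274:37/39 275:39/41 276:35/38 277:39/42 278:36/45 279:33/68 280:27/104 281:30/109 282:28/108 283:28/107 284:29/109 285:29/109 286:32/112 287:55/116 288:92/117 289:104/111 290:105/109 291:104/109 292:104/109 293:104/110
```

Call:
arm_command(
  moves=[0.0001, -0.0003, 0.0003, 0.06, 0, 0.002, 1, 0, -0.0003, 0.0003, 0.07, 0, 0.002, 1, 0, 0, 0, 0.07, 0, 0, 1, 0, 0, 0, 0.06, 0, 0, 1, 0, 0, 0, 0.03, 0, 0, 1],
)

```text
clock: 8.37
eef_pos: [0.5848, -0.0673, 0.3171]
tool_rot: [-0.55, 0.443, 0.551, 0.444]
ft_force: [-3.9, 1.6, 6.5]
grip_width: 0.0197
```

```bash
python3 -c "
from h import *
o,M=st([.586,-.067],.3172)
im=bot.camera('scene')[:,:,::-1]
cv2.imwrite('pics/s9.png',cv2.resize(im[180:310,225:345],None,fx=4.5,fy=4.5,interpolation=cv2.INTER_CUBIC))
"
```

```text
t 8.37 p [ 0.5848 -0.0673  0.3171] zaz 102.4 xdir [-6.0e-04  1.5e-03 -1.0e+00] shift tool [-0.0001 -0.0012  0.    ] j [-1.150e-01  4.640e-01  9.600e-02  1.204e+00  1.000e-03 -3.310e-01] F [-3.9  1.6  6.5] T [-0.05  0.41  0.59] w 0.0197
level rotvec(tool) [ 0.      0.0015 -0.0003]
```

View pics/s9.png

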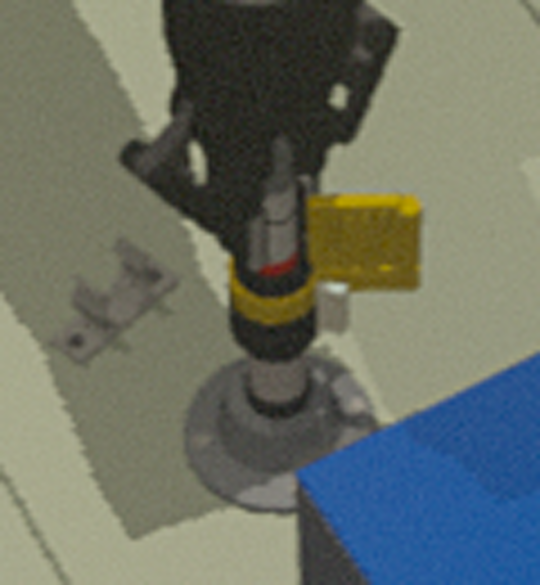

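Run:
```python
from h import *
p=onz("scene",225+410/4.5,180+201/4.5,.170); d=p[:2]-[.587,-.067]; print(p,np.degrees(np.arctan2(d[1],d[0])),np.hypot(*d))
```

```text
[ 0.61773139 -0.01624138  0.17      ] 58.80753435790141 0.05933679912091213
```

Call:
arm_command(
  moves=[0, -0.0003, 0, 0.06, 0, 0, 1, 0, -0.0003, 0, 0.06, 0, 0, 1, 0, 0, 0, 0.06, 0, 0, 1],
)

```text
clock: 8.67
eef_pos: [0.5834, -0.066, 0.3172]
tool_rot: [-0.507, 0.492, 0.511, 0.49]
ft_force: [-3.7, 1.1, 6.4]
grip_width: 0.0194
```

```bash
python3 -c "
from h import *
o,M=st([.586,-.067],.3172)
im=bot.camera('scene')[:,:,::-1]
cv2.imwrite('pics/s10.png',cv2.resize(im[180:310,225:345],None,fx=4.5,fy=4.5,interpolation=cv2.INTER_CUBIC))
im=bot.camera('wrist')[:,:,::-1]
cv2.imwrite('pics/w10.png',im)
"
```

```text
t 8.67 p [ 0.5834 -0.066   0.3172] zaz 92.0 xdir [-0.0052  0.002  -1.    ] shift tool [-0.     -0.0026 -0.0011] j [-1.130e-01  4.630e-01  9.500e-02  1.208e+00  1.000e-03 -1.480e-01] F [-3.7  1.1  6.4] T [-0.15  0.48  0.82] w 0.0194
level rotvec(tool) [ 0.      0.0021 -0.0051]
```

View pics/s10.png

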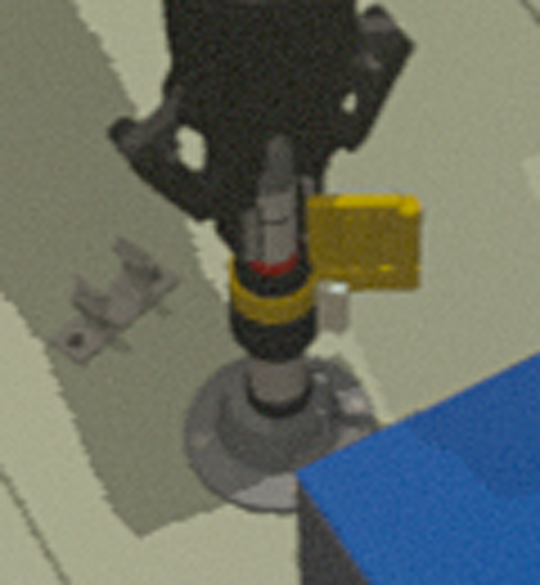

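View pics/w10.png

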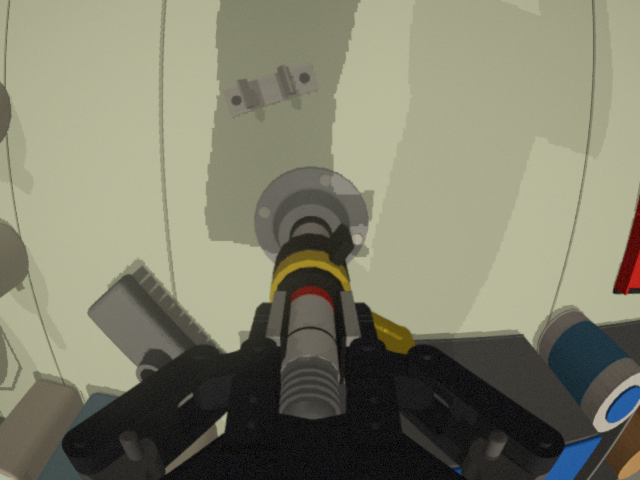

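The lever reads about 59° in azimuth against roughly 51° expected when closed, so it isn't at the stop yet. I'll keep turning.

Call:
arm_command(
  moves=[0, -0.0006, -0.0003, 0.05, 0, -0.002, 1, 0, -0.0006, -0.0003, 0.05, 0, -0.002, 1, 0, 0, 0, 0.05, 0, 0, 1],
)

```text
clock: 9.02
eef_pos: [0.582, -0.0645, 0.3172]
tool_rot: [-0.469, 0.528, 0.475, 0.525]
ft_force: [-2.0, 0.1, 5.8]
grip_width: 0.0195
```

```bash
python3 -c "
from h import *
o,M=st([.586,-.067],.3172)
im=bot.camera('scene')[:,:,::-1]
cv2.imwrite('pics/s11.png',cv2.resize(im[180:310,225:345],None,fx=4.5,fy=4.5,interpolation=cv2.INTER_CUBIC))
im=bot.camera('side')[:,:,::-1]
cv2.imwrite('pics/d11.png',cv2.resize(im[155:255,255:375],None,fx=5,fy=5,interpolation=cv2.INTER_CUBIC))
"
```

```text
t 9.02 p [ 0.582  -0.0645  0.3172] zaz 83.7 xdir [-0.0079  0.003  -1.    ] shift tool [-0.0001 -0.0043 -0.0021] j [-0.111  0.461  0.092  1.21   0.002 -0.002] F [-2.   0.1  5.8] T [-0.29  0.43  0.73] w 0.0195
level rotvec(tool) [-0.      0.0021 -0.0082]
```

View pics/s11.png

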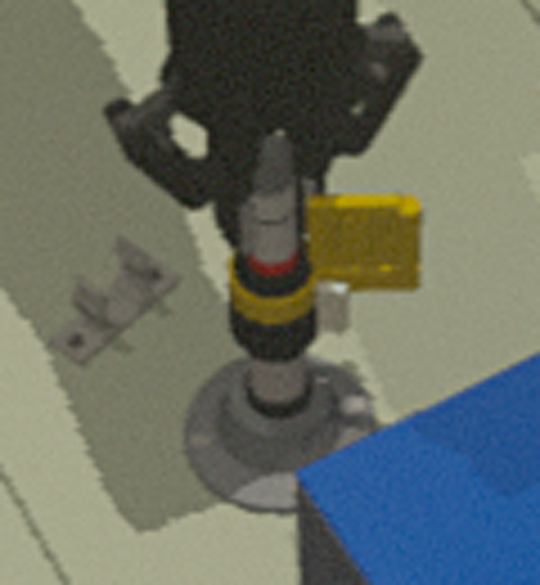

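View pics/d11.png

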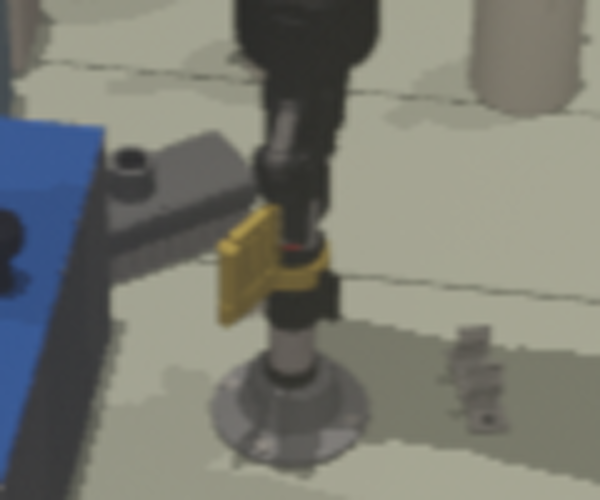

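Run:
```python
from h import *
def az(p,ax=(.5865,-.067)):
    d=p[:2]-np.array(ax); return np.degrees(np.arctan2(d[1],d[0])).round(1),np.hypot(*d).round(4)
S=lambda x,y,z:onz("scene",225+x/4.5,180+y/4.5,z)
D=lambda x,y,z:onz("side",255+x/5,155+y/5,z)
# start: side0 zoom factor 6 ; 
print("start scene",az(S(340,115,.170)),"start side",[az(onz("side",255+x/6,155+y/6,.170)) for x,y in ((412,312),(407,305))])
print("now scene",az(S(410,205,.170)),az(S(410,198,.172)),"side",az(D(230,241,.170)),az(D(230,241,.168)),"inner",D(277,208,.170)[:2], "edge dir", )
a,b=D(230,241,.170),D(277,208,.170); print(np.degrees(np.arctan2(*(a-b)[[1,0]])))
a,b=S(405,200,.170),S(312,202,.170); print(np.degrees(np.arctan2(*(a-b)[[1,0]])))
# predicted pixels of the outer top end centre for lever azimuths, zoom coords
for A in (45,50,55,60,65):
    e=np.radians(A); q=np.array([.5865+.058*np.cos(e),-.067+.058*np.sin(e),.170])
    u=proj("scene",q);w=proj("side",q); print(A,"scene",(round((u[0]-225)*4.5),round((u[1]-180)*4.5)),"side",(round((w[0]-255)*5),round((w[1]-155)*5)))
for A in (115,120,125,130):
    e=np.radians(A); q=np.array([.5865+.058*np.cos(e),-.067+.058*np.sin(e),.170])
    u=proj("scene",q);w=proj("side",q); print(A,"scene",(round((u[0]-225)*4.5),round((u[1]-180)*4.5)),"side",(round((w[0]-255)*6),round((w[1]-155)*6)))
```

```text
start scene (np.float64(117.4), np.float64(0.056)) start side [(np.float64(121.2), np.float64(0.0705)), (np.float64(121.1), np.float64(0.0654))]
now scene (np.float64(56.3), np.float64(0.0597)) (np.float64(58.4), np.float64(0.0596)) side (np.float64(66.0), np.float64(0.0595)) (np.float64(64.8), np.float64(0.0576)) inner [ 0.59002543 -0.0427878 ] edge dir
55.645165389599995
61.34655432044338
45 scene (402, 225) side (202, 221)
50 scene (405, 216) side (208, 226)
55 scene (406, 207) side (215, 231)
60 scene (406, 198) side (222, 235)
65 scene (405, 189) side (230, 239)
115 scene (347, 114) side (387, 298)
120 scene (337, 110) side (398, 295)
125 scene (327, 106) side (408, 292)
130 scene (316, 103) side (418, 289)
```

Run:
```python
from h import *
def tri(a,b):
    o1,d1=ray("scene",*a);o2,d2=ray("side",*b)
    A=np.stack([d1,-d2],1); s=np.linalg.lstsq(A,o2-o1,rcond=None)[0]; p,q=o1+s[0]*d1,o2+s[1]*d2; return (p+q)/2,np.linalg.norm(p-q)
def az(p,ax=(.5865,-.067)):
    d=p[:2]-np.array(ax); return np.degrees(np.arctan2(d[1],d[0])).round(1),np.hypot(*d).round(4)
for a,b in [((333,305),(304,350)),((333,285),(304,325)),((333,328),(304,378))]:
    p,e=tri((225+a[0]/4.5,180+a[1]/4.5),(255+b[0]/6,155+b[1]/6)); print(p,e,az(p))
for z in (.10,.11,.12,.13): print(z,"scene",az(onz("scene",225+333/4.5,180+305/4.5,z)),"side",az(onz("side",255+304/6,155+350/6,z)))
# black lug in w3 and w10
o=bot.get_obs()
```

```text
[ 0.60377675 -0.04696287  0.10387864] 0.001941201141858565 (np.float64(49.2), np.float64(0.0265))
[ 0.60406839 -0.04718973  0.11879255] 0.00231286561795444 (np.float64(48.4), np.float64(0.0265))
[ 0.60356528 -0.04687697  0.08670312] 0.001739134431467211 (np.float64(49.7), np.float64(0.0264))
0.1 scene (np.float64(54.3), np.float64(0.0269)) side (np.float64(41.1), np.float64(0.0227))
0.11 scene (np.float64(38.8), np.float64(0.0288)) side (np.float64(59.0), np.float64(0.0303))
0.12 scene (np.float64(26.0), np.float64(0.0324)) side (np.float64(69.2), np.float64(0.0395))
0.13 scene (np.float64(16.2), np.float64(0.0373)) side (np.float64(75.4), np.float64(0.0495))
```

```bash
python3 -c "
from h import *
o,M=st([.586,-.067],.3172)
im=bot.camera('wrist')[:,:,::-1]
cv2.imwrite('pics/w11.png',im)
cv2.imwrite('pics/w11z.png',cv2.resize(im[180:440,200:460],None,fx=2.3,fy=2.3,interpolation=cv2.INTER_CUBIC))
"
```

```text
t 9.12 p [ 0.582  -0.0645  0.3172] zaz 83.8 xdir [-0.0079  0.003  -1.    ] shift tool [-0.     -0.0043 -0.0021] j [-0.111  0.461  0.092  1.21   0.002 -0.003] F [-4.9  2.8  8.2] T [0.03 1.1  0.7 ] w 0.0195
level rotvec(tool) [-0.      0.0022 -0.0081]
```

View pics/w11z.png

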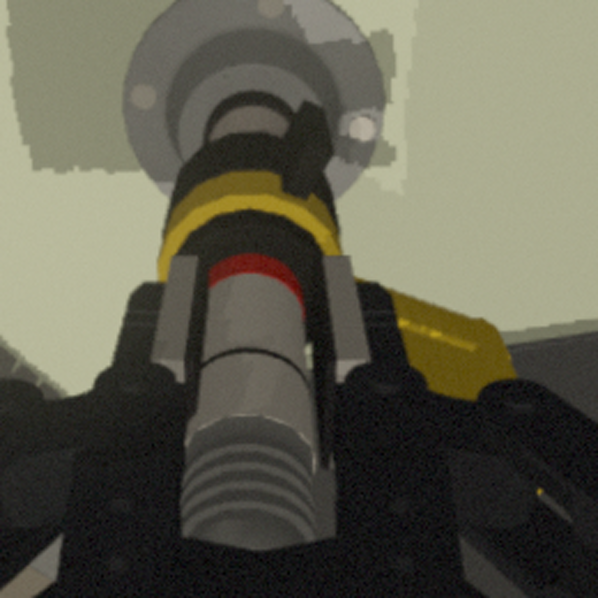

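Run:
```python
from h import *
def az(p,ax=(.5865,-.067)):
    d=p[:2]-np.array(ax); return np.degrees(np.arctan2(d[1],d[0])).round(1),np.hypot(*d).round(4)
x=np.array([-.0058,.0016,-1]);x/=np.linalg.norm(x);a=np.radians(163.3);z=np.array([np.cos(a),np.sin(a),0]);z-=x*(z@x);z/=np.linalg.norm(z);y=np.cross(z,x)
o={"eef_pos":np.array([.5863,-.0702,.4519]),"tool_rot":R.from_matrix(np.stack([x,y,z],1)).as_quat()}
for zz in (.104,.119): 
  for uv in ((260+320/3.75,160+215/3.75),(260+300/3.75,160+232/3.75),(260+325/3.75,160+245/3.75)): print(zz,az(wpt(o,*uv,zz)))
print("blade end",az(wpt(o,368,281.9,.17)))
o=bot.get_obs()
# now: black lug top, blade end
for uv in ((200+310/2.3,180+110/2.3),(200+300/2.3,180+180/2.3)): print("now blk",az(wpt(o,*uv,.119)))
print("now blade outer", [az(wpt(o,200+u/2.3,180+v/2.3,zz)) for u,v,zz in ((490,325,.15),(515,375,.170),(490,325,.134))])
```

```text
0.104 (np.float64(150.3), np.float64(0.0309))
0.104 (np.float64(139.5), np.float64(0.0277))
0.104 (np.float64(138.6), np.float64(0.0346))
0.119 (np.float64(158.3), np.float64(0.0287))
0.119 (np.float64(148.2), np.float64(0.025))
0.119 (np.float64(145.5), np.float64(0.0315))
blade end (np.float64(121.3), np.float64(0.0574))
now blk (np.float64(154.3), np.float64(0.0378))
now blk (np.float64(145.4), np.float64(0.0226))
now blade outer [(np.float64(86.1), np.float64(0.0468)), (np.float64(88.8), np.float64(0.0464)), (np.float64(74.8), np.float64(0.0527))]
```

Run:
```python
from h import *
def az(p,ax=(.5865,-.067)):
    d=p[:2]-np.array(ax); return np.degrees(np.arctan2(d[1],d[0])).round(1),np.hypot(*d).round(4)
x=np.array([-.0058,.0016,-1]);x/=np.linalg.norm(x);a=np.radians(163.3);z=np.array([np.cos(a),np.sin(a),0]);z-=x*(z@x);z/=np.linalg.norm(z);y=np.cross(z,x)
o={"eef_pos":np.array([.5863,-.0702,.4519]),"tool_rot":R.from_matrix(np.stack([x,y,z],1)).as_quat()}
o2=bot.get_obs()
for zz in (.128,.132,.136,.140,.144): print(zz,az(wpt(o,260+392/3.75,160+345/3.75,zz)),az(wpt(o2,200+488/2.3,180+323/2.3,zz)))
```

```text
0.128 (np.float64(129.1), np.float64(0.0547)) (np.float64(71.6), np.float64(0.0547))
0.132 (np.float64(130.1), np.float64(0.0533)) (np.float64(74.0), np.float64(0.0529))
0.136 (np.float64(131.2), np.float64(0.0519)) (np.float64(76.6), np.float64(0.0513))
0.14 (np.float64(132.4), np.float64(0.0505)) (np.float64(79.3), np.float64(0.0497))
0.144 (np.float64(133.7), np.float64(0.0491)) (np.float64(82.1), np.float64(0.0483))
```

The lever has turned about 59°, so it is only at the start of the cam zone. The reaction has pushed the hand about 5 mm off-axis. I'll push the hand back toward the axis (tool -y, against the blade) while holding the rotation.

Call:
arm_command(
  moves=[0, -0.004, -0.001, 0.01, 0, -0.003, 1, 0, -0.005, -0.001, 0.01, 0, -0.003, 1, 0, -0.005, 0, 0.01, 0, -0.003, 1, 0, -0.005, 0, 0.01, 0, -0.003, 1],
)

```text
clock: 9.5
eef_pos: [0.5865, -0.0645, 0.3171]
tool_rot: [-0.454, 0.541, 0.475, 0.524]
ft_force: [-18.2, 3.4, 16.0]
grip_width: 0.0193
```

```bash
python3 -c "
from h import *
o,M=st([.586,-.067],.3172)
im=bot.camera('scene')[:,:,::-1]
cv2.imwrite('pics/s12.png',cv2.resize(im[180:310,225:345],None,fx=4.5,fy=4.5,interpolation=cv2.INTER_CUBIC))
"
```

```text
t 9.5 p [ 0.5865 -0.0645  0.3171] zaz 82.2 xdir [-0.0374  0.0074 -0.9993] shift tool [-0.0001  0.0002 -0.0025] j [-0.11   0.483  0.127  1.252  0.003  0.026] F [-18.2   3.4  16. ] T [0.26 3.25 0.53] w 0.0193
level rotvec(tool) [ 0.      0.0023 -0.0381]
```

View pics/s12.png

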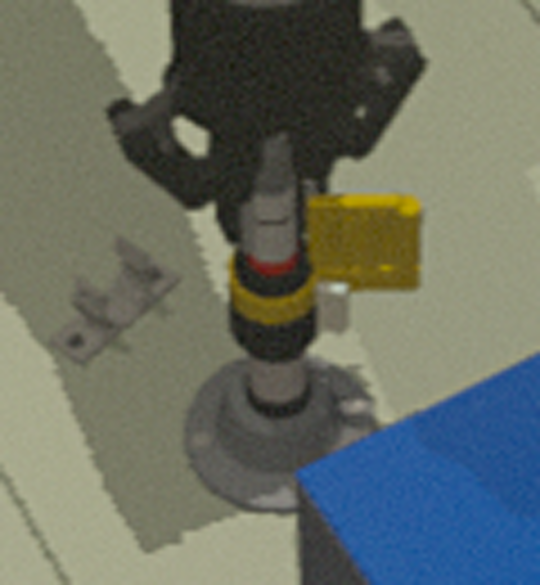

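Call:
arm_command(
  moves=[0, 0, -0.001, 0.03, 0, -0.012, 1, 0, 0, -0.001, 0.03, 0, -0.012, 1, 0, 0, 0, 0.03, 0, -0.012, 1],
)

```text
clock: 9.8
eef_pos: [0.5818, -0.0635, 0.3172]
tool_rot: [-0.437, 0.555, 0.447, 0.549]
ft_force: [-8.7, 1.6, 10.1]
grip_width: 0.0197
```

```bash
python3 -c "
from h import *
o,M=st([.586,-.067],.3172)
im=bot.camera('scene')[:,:,::-1]
cv2.imwrite('pics/s13.png',cv2.resize(im[180:310,225:345],None,fx=4.5,fy=4.5,interpolation=cv2.INTER_CUBIC))
im=bot.camera('wrist')[:,:,::-1]
cv2.imwrite('pics/w13z.png',cv2.resize(im[180:440,200:460],None,fx=2.3,fy=2.3,interpolation=cv2.INTER_CUBIC))
"
```

```text
t 9.8 p [ 0.5818 -0.0635  0.3172] zaz 77.4 xdir [-0.014   0.0055 -0.9999] shift tool [-0.0001 -0.0049 -0.0024] j [-0.11   0.463  0.096  1.217  0.004  0.111] F [-8.7  1.6 10.1] T [-0.04  2.14  0.77] w 0.0197
level rotvec(tool) [-0.      0.0023 -0.0148]
```

View pics/s13.png

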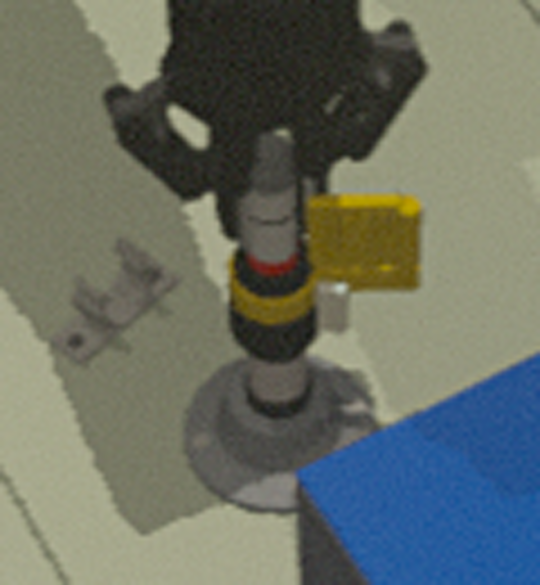

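View pics/w13z.png

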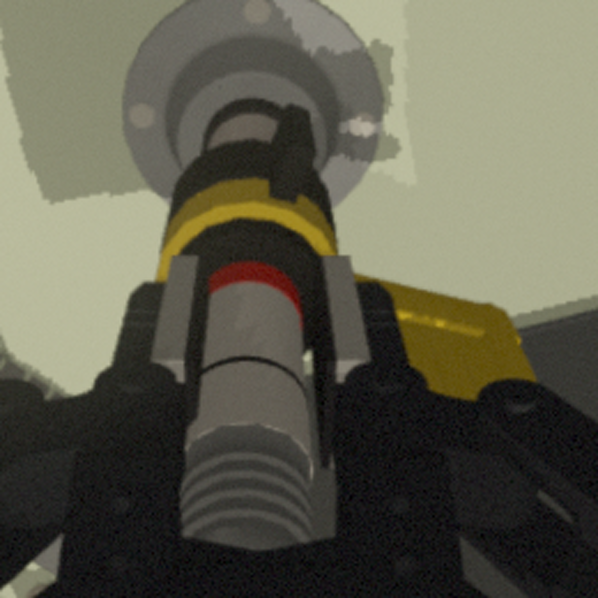

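Run:
```python
import cv2,numpy as np
from h import *
o=bot.get_obs(); im=bot.camera('wrist')[:,:,::-1]; cv2.imwrite("pics/w14.png",im); im=im.astype(int)
for c in (304,307,310): print(c," ".join(f"{r}:{im[r,c-1:c+2,1].mean():.0f}/{im[r,c-1:c+2,2].mean():.0f}" for r in range(286,310)))
```

```text
304 286:36/38 287:40/41 288:37/39 289:36/39 290:36/39 291:34/36 292:32/39 293:34/54 294:31/83 295:26/97 296:29/101 297:27/101 298:29/101 299:20/101 300:26/100 301:33/104 302:59/114 303:88/113 304:100/108 305:103/109 306:101/106 307:99/104 308:97/102 309:97/101
307 286:37/38 287:37/39 288:32/36 289:36/38 290:39/41 291:37/37 292:36/39 293:30/59 294:26/87 295:27/104 296:27/106 297:26/104 298:29/104 299:25/105 300:30/101 301:33/106 302:71/115 303:91/112 304:101/108 305:103/109 306:101/107 307:100/107 308:102/107 309:103/109
310 286:32/36 287:35/36 288:39/39 289:35/37 290:35/37 291:36/37 292:36/40 293:35/58 294:30/87 295:23/102 296:29/105 297:22/103 298:27/104 299:26/101 300:30/102 301:31/103 302:64/114 303:91/112 304:100/108 305:99/106 306:102/108 307:101/108 308:102/107 309:100/107
```

Call:
arm_command(
  moves=[0, 0, -0.0005, -0.03, 0, -0.006, 1, 0, -0.0005, -0.0005, -0.03, 0, -0.005, 1, 0, -0.0005, 0, -0.01, 0, -0.003, 1, 0, 0, 0, 0, 0, 0, 1, 0, 0, 0, 0, 0, 0, 1],
)

```text
clock: 10.37
eef_pos: [0.5803, -0.0625, 0.3172]
tool_rot: [-0.462, 0.535, 0.465, 0.533]
ft_force: [-1.1, 1.0, 5.6]
grip_width: 0.0195
```

```bash
python3 -c "
from h import *
o,M=st([.586,-.067],.3172)
im=bot.camera('scene')[:,:,::-1]
cv2.imwrite('pics/s15.png',cv2.resize(im[180:310,225:345],None,fx=4.5,fy=4.5,interpolation=cv2.INTER_CUBIC))
im=bot.camera('wrist')[:,:,::-1]
cv2.imwrite('pics/w15.png',im)
im=bot.camera('side')[:,:,::-1]
cv2.imwrite('pics/d15.png',im)
"
```

```text
t 10.37 p [ 0.5803 -0.0625  0.3172] zaz 82.0 xdir [-0.0047  0.0011 -1.    ] shift tool [-0.0001 -0.0062 -0.0037] j [-1.070e-01  4.560e-01  8.400e-02  1.203e+00  1.000e-03  3.300e-02] F [-1.1  1.   5.6] T [-0.32  0.76  0.04] w 0.0195
level rotvec(tool) [ 0.      0.0004 -0.0048]
```

View pics/s15.png

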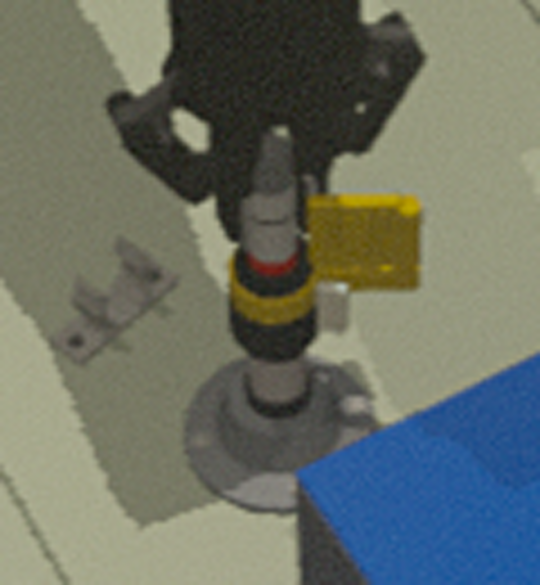

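View pics/w15.png

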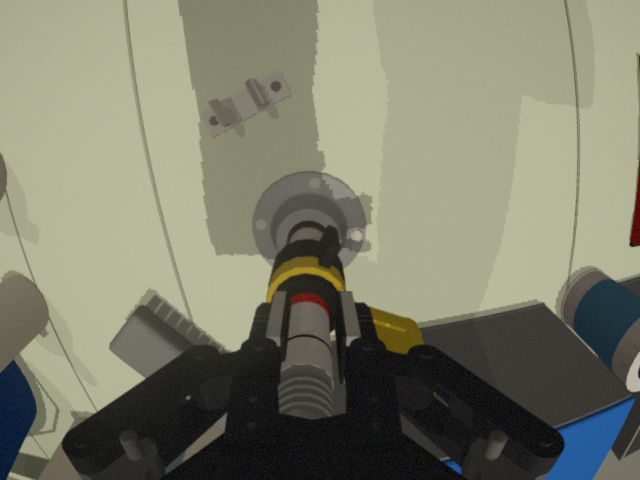

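View pics/d15.png

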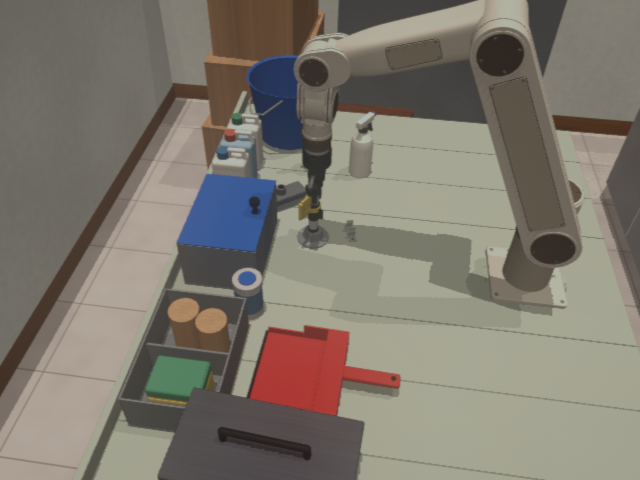

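```bash
python3 -c "
import cv2
im=cv2.imread('pics/w15.png'); cv2.imwrite('pics/w15z.png',cv2.resize(im[270:430,240:400],None,fx=3.7,fy=3.7,interpolation=cv2.INTER_CUBIC))
a=cv2.imread('pics/s10.png').astype(int);b=cv2.imread('pics/s15.png').astype(int)
print(abs(a-b)[190:290,330:425].mean(), abs(a-b)[330:420,40:180].mean())
"
```

```text
3.6459298245614034 4.04010582010582
```

View pics/w15z.png

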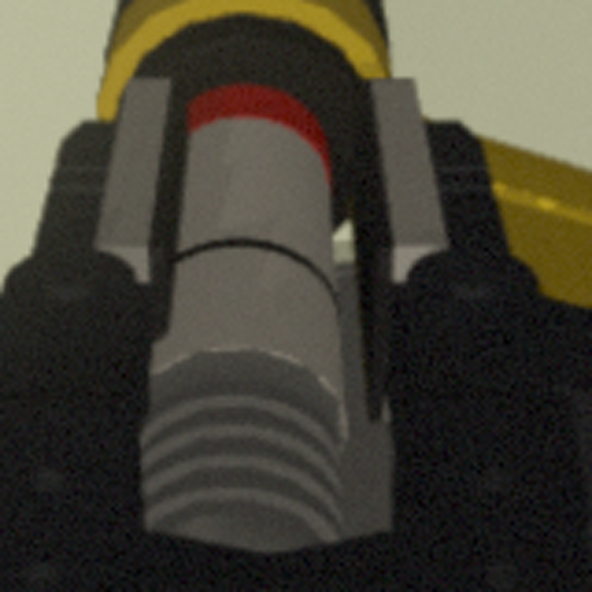

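The lever hasn't moved, but the hand sits about 6 mm off the tube axis and the tube looks off-centre between the pads. I'll unwind part of the turn and recentre so the grip is sound.

Call:
arm_command(
  moves=[0, -0.0005, -0.0005, -0.05, 0, -0.001, 1, 0, -0.001, -0.001, -0.06, 0, -0.001, 1, 0, -0.0015, -0.001, -0.06, 0, -0.001, 1, 0, -0.0015, -0.001, -0.05, 0, -0.001, 1, 0, -0.001, 0, -0.03, 0, 0, 1, 0, 0, 0, 0, 0, 0, 1],
)

```text
clock: 11.02
eef_pos: [0.5834, -0.0651, 0.317]
tool_rot: [-0.528, 0.47, 0.532, 0.466]
ft_force: [0.5, 0.7, 6.3]
grip_width: 0.0199
```

```bash
python3 -c "
from h import *
o,M=st([.586,-.067],.3172)
im=bot.camera('scene')[:,:,::-1]
cv2.imwrite('pics/s16.png',cv2.resize(im[180:310,225:345],None,fx=4.5,fy=4.5,interpolation=cv2.INTER_CUBIC))
im=bot.camera('wrist')[:,:,::-1]
cv2.imwrite('pics/w16.png',im)
cv2.imwrite('pics/w16z.png',cv2.resize(im[270:430,240:400],None,fx=3.7,fy=3.7,interpolation=cv2.INTER_CUBIC))
"
```

```text
t 11.02 p [ 0.5834 -0.0651  0.317 ] zaz 97.1 xdir [-7.7e-03 -6.0e-04 -1.0e+00] shift tool [-0.0002 -0.0023 -0.0022] j [-1.11e-01  4.64e-01  9.60e-02  1.21e+00 -1.00e-03 -2.35e-01] F [0.5 0.7 6.3] T [ 0.01  0.82 -0.01] w 0.0199
level rotvec(tool) [ 0.      0.0003 -0.0077]
```

View pics/s16.png

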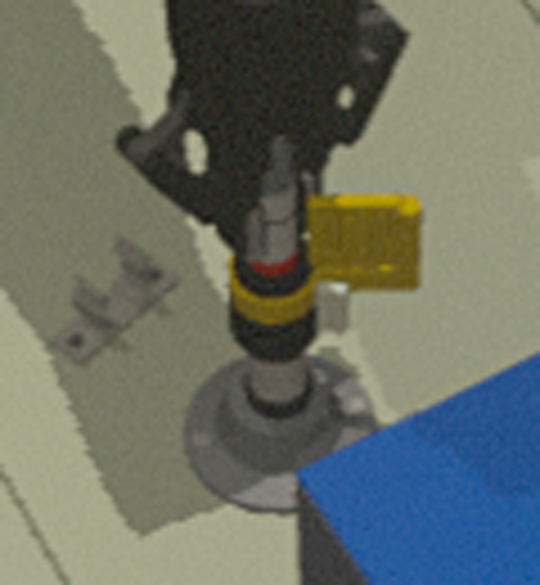

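View pics/w16z.png

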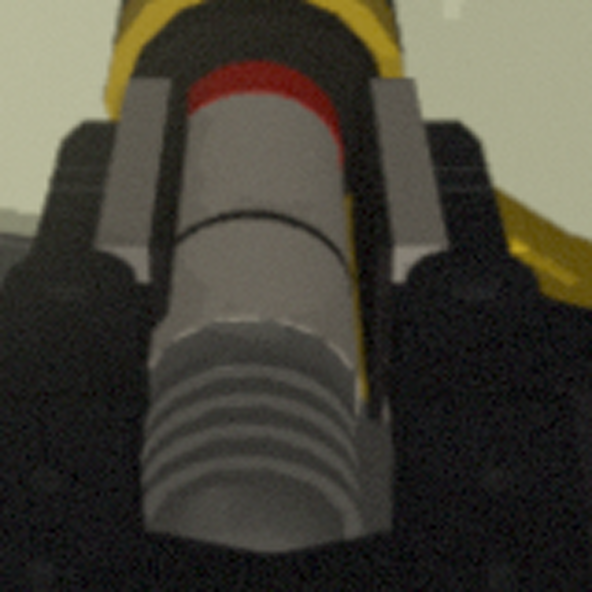

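Call:
arm_command(
  moves=[0, -0.001, -0.0012, -0.05, 0, -0.004, 1, 0, -0.001, -0.001, -0.04, 0, -0.003, 1, 0, -0.0005, 0, 0, 0, 0, 1, 0, 0, 0, 0, 0, 0, 1],
)

```text
clock: 11.45
eef_pos: [0.5843, -0.0665, 0.3169]
tool_rot: [-0.55, 0.444, 0.553, 0.441]
ft_force: [-0.8, 0.7, 5.5]
grip_width: 0.0197
```

```bash
python3 -c "
from h import *
o,M=st([.586,-.067],.3172)
im=bot.camera('scene')[:,:,::-1]
cv2.imwrite('pics/s17.png',cv2.resize(im[180:310,225:345],None,fx=4.5,fy=4.5,interpolation=cv2.INTER_CUBIC))
im=bot.camera('wrist')[:,:,::-1]
cv2.imwrite('pics/w17.png',im)
cv2.imwrite('pics/w17z.png',cv2.resize(im[270:430,240:400],None,fx=3.7,fy=3.7,interpolation=cv2.INTER_CUBIC))
"
```

```text
t 11.45 p [ 0.5843 -0.0665  0.3169] zaz 102.6 xdir [-5.6e-03 -3.0e-04 -1.0e+00] shift tool [-0.0003 -0.0015 -0.0008] j [-1.130e-01  4.650e-01  9.800e-02  1.209e+00 -1.000e-03 -3.320e-01] F [-0.8  0.7  5.5] T [0.03 0.56 0.11] w 0.0197
level rotvec(tool) [-0.      0.001  -0.0055]
```

View pics/s17.png

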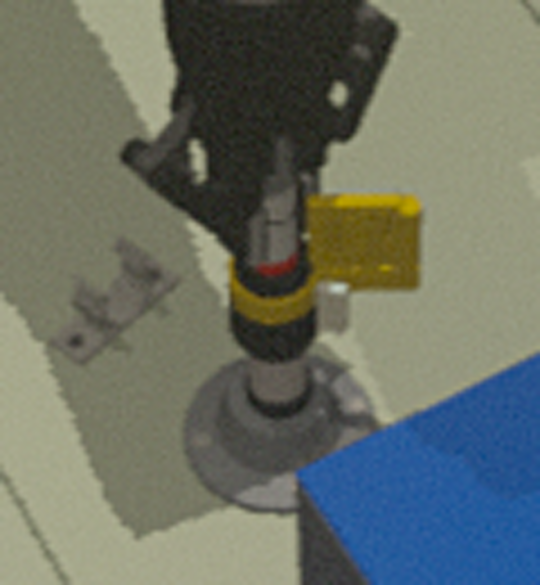

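View pics/w17z.png

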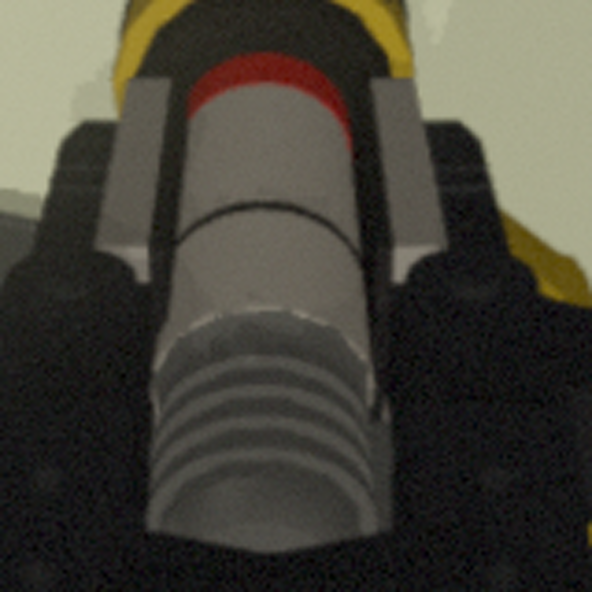

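Run:
```python
import cv2,numpy as np
from h import *
im=cv2.imread("pics/w17.png").astype(int)
for c in (311,314): print(c," ".join(f"{r}:{im[r,c-1:c+2,1].mean():.0f}/{im[r,c-1:c+2,2].mean():.0f}" for r in range(278,298)))
print(bot.job_done()); st()
```

```text
311 278:35/36 279:39/43 280:37/40 281:40/39 282:35/38 283:34/43 284:35/86 285:30/104 286:30/106 287:31/106 288:26/105 289:26/102 290:28/100 291:30/104 292:73/116 293:94/113 294:102/108 295:103/109 296:103/109 297:104/109
314 278:36/40 279:36/40 280:37/39 281:34/36 282:35/37 283:33/44 284:32/79 285:33/100 286:27/105 287:29/105 288:27/105 289:27/105 290:28/106 291:33/107 292:63/116 293:90/114 294:102/109 295:103/108 296:104/108 297:102/107
the job is handed in; nothing more can be done
None
the job is handed in; nothing more can be done
```

I gripped the tube, pressed it down to the mark, pushed the yellow lever clockwise until it stopped, and handed the job in at 11.5 s still gripping. I'm confident the tube is at the mark, but less sure the lever reached its full 1.2 rad.

- **Tube:** In the last wrist picture the whole red ring shows (about 8.2 px, against 8.1 to 8.3 px earlier). It meets the black collar with no silver below it, so it is level to within about half a millimetre. The tube is centred between the pads, with a grip width of 19.7 mm.
- **Lever:** It stopped at the same place in every picture from 8.4 s on. It stayed there while the hand turned about 25° further, with up to 0.8 N m and 18 N at the wrist, and again when I turned the hand back to recentre.
- **Doubt about the lever:** All three cameras put its total turn at only about 59° (1.03 rad). Rough positions for the lugs suggest it began about 0.2 rad off the open stop and now rests on the white lug. I took it as closed on that basis and on its firm resistance, but no camera showed the contact directly.
- **Off-centre grip:** While I pushed on the stopped lever, the hand slid about 6 mm off the tube's axis. I turned it back about 20° and recentred it without letting go, so the finger may be only lightly touching the lever now, or not at all.
- **Everything else:** The clip and brush looked unmoved in the last pictures, and nothing else appeared to be touched. The highest wrist force I read was about 24 N.

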